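Square up the drying boards on the pull-out tray

ROBOT

A 6-joint arm with a two-finger parallel gripper is mounted at the origin on the work surface. World frame = base frame: x ahead of the robot, y to its left, z up, the work surface at z = 0. Lengths are in m, angles in rad, forces in N, time in s.
With the tool pointing down it reaches from about 0.275 to 0.85 m from the base axis. Payload 19 kg.
Tool frame: the origin (TCP) lies midway between the tips of the shut fingers; the grasp point (between the pads) lies env.grip_point_offset behind it (env.grip_point_offset is the distance from the TCP to the grasp point, in m); z points along the fingers, y is the direction in which the jaws open and shut (so a half turn about z gives the same grasp; the last joint's range is limited). The gripper opens to 85 mm and grips with 20 to 120 N. Pads are 22 mm wide; open, the fingers measure 114 mm over their backs; the gripper's body (76 mm by 85 mm) begins 54 mm behind the grasp point. The pads swing forward as they close: fully open they stand 13 mm farther back than shut.
Start: joints at [1.199, 0.15, 1.437, -0, 1.554, -0.134], TCP at [0.135, 0.559, 0.231] pointing down, gripper open.
Joint ranges: [-2.8, 2.8], [-0.68, 2.1], [0.12, 2.68], [-1.39, 4.53], [0.16, 2.79], [-2.81, 2.81]. Speed limits (rad/s): [1.89, 1.89, 2.22, 3.01, 3.01, 3.01].

INTERFACE

Orientations are given as a rotation vector (axis times angle).
In Python, from station import env gives the robot as it stands.
- The arm moves only by the tool apply_moves, never from a script. Its argument "rows" is a list of rows, each a list of 5 numbers: the opening, from 0 (shut) to 1 (fully open), then the shift along the tool's x, y, z scaled (see below), then the turn about the tool's z scaled (see below). A call has 1 to 12 rows; each row shifts and turns the commanded pose from where the row before left it, along the tool's axes as they then stand; what a row does not reach is not made up. The controller multiplies each number of a shift by 0.02 m and each number of a turn by 90 degrees. A row lasts 1/12 s, in which the tool goes at most 41.7 mm and 7.16 degrees, less where a joint would pass 70% of its speed; a pose out of reach is approached as far as the arm can. A call with a number of a shift or a turn outside -1 to 1 is refused whole. A call with a gripper value outside its range is refused whole. The fingers move at their own pace and stop on an object; "grip_force" is the grip in N (left out, the last holds). Time passes only in rows, so rows that do not move let the fingers close. It gives the time, the measured TCP pose, the force and the opening at its end, in the units of the state.
- env.state(): the state, without advancing time (a new reading comes with each control period).
- env.capture(name): name is "scene" or "top"; returns a dict with "img" (400x640x3 uint8, red, green, blue), "depth" (400x640 float32, m along the optical axis (not along the pixel's ray), 0 where there is no reading), "camera_matrix" (3x3 intrinsics, pixels), "distortion" ([k1, k2, p1, p2, k3] as OpenCV has them; the pictures are not rectified), "world_to_cam" (4x4, takes a point from world to camera coordinates). Camera axes: x right, y down, z forward; pixel columns grow to the right and rows downward; lengths in m; the calibration is good to about 2 mm. A picture is of the moment at which its call begins.
- env.hand_in(): hands the job in, once; it reports no verdict.
The state is a dict: "time_s": time; "joint_pos": joint angles; "joint_vel": joint speeds; "effort": joint torques, N m; "ee_pos": TCP position; "eef_rot": TCP orientation; "ft_force": force on the tool from outside, world axes, zero at the start; "moment": the same for the moment, N m; "grip_width": finger opening in m.
Only numpy, scipy, OpenCV 4.12 (cv2) and the standard library are available. Lean on these libraries where they do the work, as an engineer would, in place of code of your own. Each camera call takes 0.05 s, during which the arm holds its last target.

TASK

Pull the white cabinet's tray out to its stop, then slide the wooden board that lies on the cabinet top onto the two boards in the tray. Gently push all three into one squarely aligned pile, tight in the tray's near right corner as seen from the robot (each board's long edge against the raised front, and their short edges flush at the right-hand wall), so that they dry flat; leave the tray out and leave the steel weight and the tongs where they are.

Things in the scene. Friction and masses are not known exactly. Their poses are not given: they have to be found in the camera images.
- tray (a joint): Pull-out of the white plastic tray in the cabinet, in m: 0 is closed, 0.155 is fully out at the stop. It slides towards the robot, along -x of point tray_corner, with about 2 N of friction, and stays where it is left.
- tray_corner (a point): Tray's inside corner, moving with it: its floor (98 mm above the table), inner face of the raised front and of the right (-y) wall meet here. x points into the cabinet, y left along the front, z up. Inside 260 mm wide; right wall 32 mm high, left rim 8 mm. A board tight in the corner has its origin at x = 0.045, y = 0.070 and z = 0, 0.020 or 0.040 as first, second, third of the pile.
- lip (a point): Middle of the top edge of the tray's raised front, on the inner face. The front is 10 mm thick, 284 mm wide; its top is 66 mm above the tray's floor and 18 mm above the cabinet's top panel, so fingertips set on the panel just behind it can hook it. Axes as tray_corner.
- panel_edge (a point): Middle of the front edge of the cabinet's top panel (a closed lid), on its upper face, 146 mm above the table; fixed. Axes as tray_corner. The panel is 5 mm thick, 480 mm wide and runs 340 mm back (+x). Its upper face is 48 mm above the tray's floor. With the tray fully out, 155 mm of open tray lie between its front and this edge.
- board_low: Plain light-wood rectangular board, 90 x 140 x 20 mm, about 0.17 kg, too wide to grasp across its width. Origin: centre of its underside; x along the 90 mm side, y along the 140 mm side, z up (half a turn makes no difference). Lies askew on the tray's floor, under the cabinet's top panel until the tray is pulled out.
- board_mid: Plain light-wood rectangular board, 90 x 140 x 20 mm, about 0.17 kg, too wide to grasp across its width. Origin: centre of its underside; x along the 90 mm side, y along the 140 mm side, z up (half a turn makes no difference). Lies askew on board_low.
- board_top: Plain light-wood rectangular board, 90 x 140 x 20 mm, about 0.17 kg, too wide to grasp across its width. Origin: centre of its underside; x along the 90 mm side, y along the 140 mm side, z up (half a turn makes no difference). Lies flat on the cabinet's top panel, behind the raised front.
- weight: Bystander: turned steel weight with a knob, 64 mm across, 56 mm high, at the right of the cabinet top. Origin: centre of its underside.
- tongs: Bystander: wooden tongs, about 205 mm long (along x), 40 mm wide, 14 mm high, at the left of the cabinet top. Origin: middle of its underside.
Not all that is in view belongs to the job. What is shaped like the board_top but blue or green is not meant.

How it is judged:
On the way, in this order (a step that is already met when the one before it is completed fails the run):
1. the tray is pulled out to its stop (value of joint tray above 0.15 m), for 0.1 s.
2. the third board lies flat on the two boards in the tray (z of board_top in the frame of tray_corner between 0.035 and 0.045 m and angle between board_top's own z axis and vertical below 0.05 rad and x of board_top in the frame of tray_corner below 0.115 m), for 0.1 s.
At the end, for the whole second after the job is handed in: The tray is out to within 6 mm of its stop, and the three boards lie flat on one another and at rest in its near right corner: each within 3.5 mm of touching the raised front and within 3.5 mm of flush with the right-hand wall, and turned by less than 0.035 rad (2 degrees) from the tray's edges (value of joint tray above 0.149 m and x of board_low in the frame of tray_corner between 0.0415 and 0.0485 m and y of board_low in the frame of tray_corner between 0.0665 and 0.0735 m and z of board_low in the frame of tray_corner between -0.004 and 0.004 m and angle between the x axis of each of board_low, board_mid, board_top and the x axis of tray_corner, either way round below 0.035 rad and angle between each of board_low, board_mid, board_top's own z axis and vertical below 0.04 rad and linear speed of each of board_low, board_mid, board_top below 0.01 m/s and x of board_mid in the frame of tray_corner between 0.0415 and 0.0485 m and y of board_mid in the frame of tray_corner between 0.0665 and 0.0735 m and z of board_mid in the frame of tray_corner between 0.016 and 0.024 m and x of board_top in the frame of tray_corner between 0.0415 and 0.0485 m and y of board_top in the frame of tray_corner between 0.0665 and 0.0735 m and z of board_top in the frame of tray_corner between 0.036 and 0.044 m).
It fails at once if the weight is shifted by more than 15 mm or tipped (distance of weight from where it was at the start of the episode above 0.015 m or angle between weight's own z axis and vertical above 0.25 rad).
It fails at once if the tongs is shifted by more than 15 mm or tipped (distance of tongs from where it was at the start of the episode above 0.015 m or angle between tongs's own z axis and vertical above 0.25 rad).
It fails at once if a board is shoved roughly (over 60 N from the fingers) (contact force between the fingers and board_low above 60 N or contact force between the fingers and board_mid above 60 N or contact force between the fingers and board_top above 60 N).
It also fails if it takes over 70 s, if anything falls off the work surface, if the arm or the gripper's body presses on something with over 40 N, if the wrist force passes 120 N, or if a joint passes its speed limit or range.

## Working session

There is one attempt and no reset: what is moved stays moved. The work goes in short steps, Python scripts to look and compute and a tool call to move; the robot and the scene stay as the last step left them, time stands still between calls to the robot, and variables do not carry over. Pictures are saved under pics/ and viewed, and the job is handed in when it is done.

Besides the shell and the picture viewer there is one more tool, called by a JSON object that holds its "api" and its "payload". apply_moves: Moves the arm, as the interface text tells. Its arguments: {"type":"object","properties":{"rows":{"type":"array","items":{"type":"array","items":{"type":"number"}}},"grip_force":{"type":"number"}},"required":["rows"]}

```bash
ls; mkdir -p pics; python3 - <<'E'
from station import env
import cv2,json
s=env.state(); print(s, env.grip_point_offset)
for n in("scene","top"):
    c=env.capture(n); cv2.imwrite(f"pics/{n}0.png",c["img"][:,:,::-1]); print(n,c["camera_matrix"],c["distortion"],c["world_to_cam"])
E
```

```text
pics
{'time_s': 0.0, 'joint_pos': array([ 1.19898570e+00,  1.50974664e-01,  1.43802695e+00,  3.06116107e-05,
        1.55378974e+00, -1.34013277e-01]), 'joint_vel': array([-3.89279908e-04,  3.85290086e-04,  7.81026889e-04, -5.62248336e-05,
        3.72238141e-04,  1.42974180e-03]), 'effort': array([-9.52730579e-05, -7.13046813e+01, -5.70868850e+01, -8.73180124e-05,
        8.84267036e-03, -5.03957835e-05]), 'ee_pos': array([0.13537652, 0.55858689, 0.23068395]), 'eef_rot': array([-3.72613408e-01, -3.11908475e+00,  1.81079118e-03]), 'ft_force': array([-0.29664526, -0.34399158, -0.31503431]), 'moment': array([0.01186782, 0.03808198, 0.0041636 ]), 'grip_width': 0.08549280804112064} 0.0187
scene [[479.77195992   0.         319.44751624]
 [  0.         479.77195992 197.51441458]
 [  0.           0.           1.        ]] [-0.04541038  0.          0.          0.          0.        ] [[ 0.34609205  0.93801332 -0.01874325 -0.2170384 ]
 [ 0.59475269 -0.23480476 -0.76885367 -0.25879482]
 [-0.72559598  0.25494655 -0.63915     1.61829515]
 [ 0.          0.          0.          1.        ]]
top [[504.55284792   0.         326.56328268]
 [  0.         504.55284792 208.47163538]
 [  0.           0.           1.        ]] [-0.03617613  0.          0.          0.          0.        ] [[ 0.01664408 -0.99984239  0.00617833  0.01248054]
 [-0.98215777 -0.01750672 -0.18724219  0.59027379]
 [ 0.18732084 -0.00295162 -0.98229435  1.08497008]
 [ 0.          0.          0.          1.        ]]
```

View pics/scene0.png

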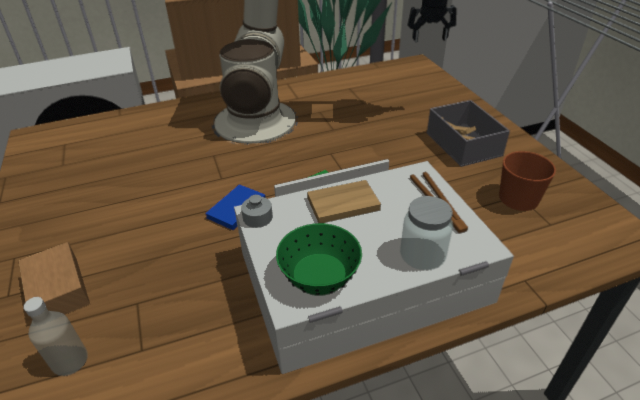

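View pics/top0.png

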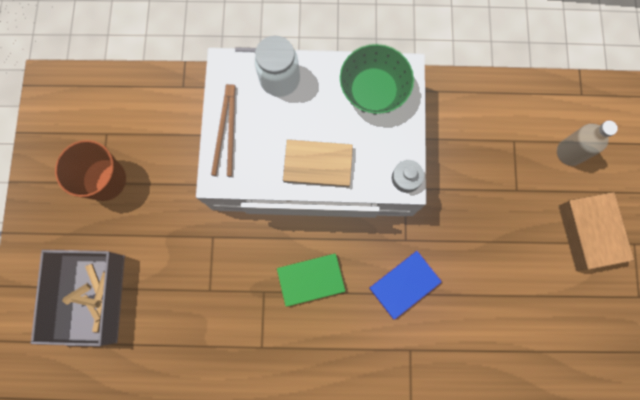

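The top view has +x up and +y left. board_top is at about (318,162), the weight at (408,176), the tongs at (224,130) and the raised front along row ~207, columns 242–378. Next I'll measure these.

```bash
cat > h.py <<'E'
import numpy as np, cv2
from station import env
def cast(c,px,z):
    px=np.asarray(px,float).reshape(-1,1,2)
    n=cv2.undistortPoints(px,c["camera_matrix"],c["distortion"]).reshape(-1,2)
    T=c["world_to_cam"];R=T[:3,:3];t=T[:3,3]
    o=-R.T@t; d=np.c_[n,np.ones(len(n))]@R
    return o+d*((z-o[2])/d[:,2])[:,None]
def proj(c,P):
    T=c["world_to_cam"];r,_=cv2.Rodrigues(T[:3,:3])
    return cv2.projectPoints(np.asarray(P,float).reshape(-1,1,3),r,T[:3,3],c["camera_matrix"],c["distortion"])[0].reshape(-1,2)
def cloud(c):
    h,w=c["depth"].shape
    u,v=np.meshgrid(np.arange(w),np.arange(h))
    n=cv2.undistortPoints(np.stack([u,v],-1).reshape(-1,1,2).astype(float),c["camera_matrix"],c["distortion"]).reshape(-1,2)
    d=c["depth"].reshape(-1,1); T=c["world_to_cam"]
    P=(np.c_[n,np.ones(len(n))]*d-T[:3,3])@T[:3,:3]
    P[d[:,0]==0]=np.nan
    return P.reshape(h,w,3)
E
python3 - <<'E'
from h import *
c=env.capture("top"); P=cloud(c); hsv=cv2.cvtColor(c["img"],cv2.COLOR_RGB2HSV)
im=cv2.resize(c["img"][30:230,190:440],None,fx=3.2,fy=3,interpolation=cv2.INTER_CUBIC)
cv2.imwrite("pics/crop1.png",im[:,:,::-1])
for p in [(318,162),(300,110),(310,207),(408,176),(224,130),(225,150),(318,300)]:
    print(p,P[p[1],p[0]],hsv[p[1],p[0]])
# board
x=P[...,0];y=P[...,1];z=P[...,2]
m=((hsv[...,1]>70)&(hsv[...,0]<25)).astype(np.uint8); m[:, :270]=0;m[:,365:]=0;m[:130]=0;m[196:]=0
ct=max(cv2.findContours(m,0,2)[0],key=cv2.contourArea)
W=cast(c,ct.reshape(-1,2),.166)[:,:2].astype(np.float32)
print("board",cv2.minAreaRect(W*1000))
# heights
for nm,lo,hi in(("panel",.138,.15),("lip",.156,.17)):
    mm=(z>lo)&(z<hi)&(x>.2)&(x<.9)&(abs(y)<.4); q=P[mm]; print(nm,mm.sum(),q.min(0),q.max(0),np.median(q,0))
E
```

```text
(318, 162) [0.66626912 0.04235194 0.16778272] [ 17  92 222]
(300, 110) [0.79011234 0.08417809 0.1416758 ] [113   4 238]
(310, 207) [0.57160083 0.05683182 0.16492334] [110   3 236]
(408, 176) [ 0.63069988 -0.1380831   0.20270913] [ 99   9 199]
(224, 130) [0.74012815 0.24569384 0.14600084] [  8  19 145]
(225, 150) [0.69562899 0.24111721 0.14558483] [110   3 237]
(318, 300) [0.38629525 0.0385588  0.00202975] [ 16 129 127]
board ((665.6904296875, 42.95051574707031), (136.70651245117188, 88.69266510009766), 86.5157699584961)
panel 21886 [ 0.56599215 -0.18752901  0.13812258] [0.89999096 0.2984336  0.14999965] [0.73449352 0.07239506 0.1458121 ]
lip 4963 [ 0.56598025 -0.15846063  0.15601484] [0.89894544 0.2652472  0.16998661] [0.67228786 0.04692311 0.16456186]
```

View pics/crop1.png

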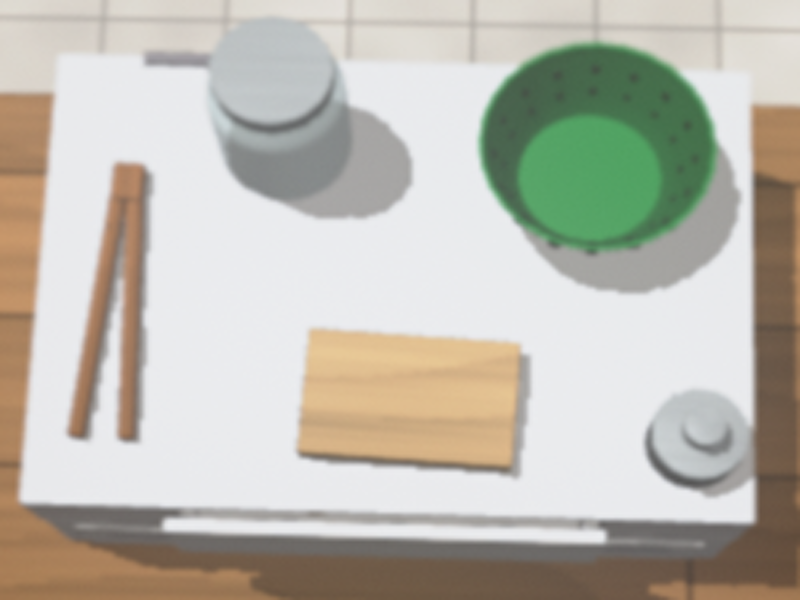

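```bash
python3 - <<'E'
from h import *
c=env.capture("top")
f=lambda a:[(190+u/3.2-.3,30+v/3-.3) for u,v in a]
A=cast(c,f([(20,502),(755,522),(60,55),(750,72)]),.146);print(A, A[0]-A[1], np.arctan2(A[0,0]-A[1,0],A[0,1]-A[1,1]), A[1:].mean(0))
L=cast(c,f([(164,518),(606,531),(163,531),(606,543)]),.164);print(L,np.linalg.norm(L[0]-L[1]),np.arctan2(L[0,0]-L[1,0],L[0,1]-L[1,1]))
# fitted front edge of panel and lip by per-column gradients
g=cv2.cvtColor(c["img"],cv2.COLOR_RGB2GRAY).astype(float)
P=cloud(c)
for col in range(250,380,20): print(col,g[194:216,col].astype(int))
E
```

```text
[[ 0.5922166   0.29618714  0.146     ]
 [ 0.58658171 -0.18373983  0.146     ]
 [ 0.93106215  0.29146284  0.146     ]
 [ 0.92664835 -0.18788641  0.146     ]] [0.00563489 0.47992697 0.        ] 0.011740610345392316 [ 0.81476407 -0.02672114  0.146     ]
[[ 0.57891857  0.19841026  0.164     ]
 [ 0.57492568 -0.08437985  0.164     ]
 [ 0.5698775   0.19861116  0.164     ]
 [ 0.56660034 -0.08435607  0.164     ]] 0.28281830050479095 0.014118672535874992
250 [234 234 234 233 224 183 157 159 186 225 234 234 223 172 124 106 106 106
 104 102  98  96]
270 [234 234 234 234 229 207 171 161 165 188 225 234 233 217 156 111 106 106
 105 105 101  97]
290 [234 234 234 234 234 223 177 151 161 186 222 233 234 227 192 137 109 106
 106 105 104  99]
310 [234 234 234 234 235 234 222 178 160 167 193 225 234 233 220 159 112 106
 107 106 106 102]
330 [234 234 234 234 234 234 226 192 168 165 178 211 230 234 231 207 148 110
 106 106 106 103]
350 [235 234 234 234 234 235 234 224 186 163 160 182 224 234 234 223 171 122
 107 107 106 105]
370 [234 235 234 234 234 234 234 229 206 164 150 161 192 226 234 233 213 152
 110 106 105 105]
```

```bash
cat >> h.py <<'E'
from scipy.spatial.transform import Rotation as Ro
YAW=-0.0125
PE=np.array([0.5894,0.0565])
ex=np.array([np.cos(YAW),np.sin(YAW)]);ey=np.array([-np.sin(YAW),np.cos(YAW)])
CORN=PE-0.155*ex-0.130*ey   # corner with tray fully out
def w2t(p): d=np.asarray(p)[...,:2]-CORN; return np.stack([d@ex,d@ey],-1)
def t2w(q): q=np.asarray(q); return CORN+q[...,0:1]*ex+q[...,1:2]*ey
def go(p,z,yawx=None):
    """units to move TCP to world p,z; yawx: wanted angle of tool x rel. to -ex"""
    s=env.state(); R=Ro.from_rotvec(s["eef_rot"]).as_matrix()
    d=np.array([p[0],p[1],z])-s["ee_pos"]
    print("t",round(s["time_s"],2),"tcp",s["ee_pos"].round(4),"tray-fr",w2t(s["ee_pos"]).round(4),"units",(R.T@d/0.02).round(2),
      "xang err deg",np.rad2deg(np.arctan2(R[1,0],R[0,0])-np.pi-YAW).round(2),"F",s["ft_force"].round(1),"w",round(s["grip_width"],4))
E
python3 - <<'E'
from h import *
p=t2w([0.155+.007,.130]);print(p,CORN); go(p,.23)
E
```

```text
[0.59639945 0.0564125 ] [ 0.43278715 -0.07155239]
t 0.2 tcp [0.1354 0.5587 0.2309] tray-fr [-0.3052  0.6265] units [-28.32 -18.98   0.06] xang err deg -12.91 F [ 0.5 -0.8 -0.8] w 0.0854
```

{"api": "apply_moves", "payload": {"rows": [[0,0,0,-0.5,-0.0717],[0,0,0,-0.5,-0.0717]]}}

```text
time_s: 0.37
ee_pos: [0.1354, 0.5585, 0.2509]
eef_rot: [-0.012, -3.141, 0.002]
ft_force: [-0.7, 0.1, 0.6]
grip_width: 0.0639
```

```bash
python3 - <<'E'
from h import *
p=t2w([0.155+.007,.130]);go(p,.23)
E
```

```text
t 0.37 tcp [0.1354 0.5585 0.2509] tray-fr [-0.3053  0.6263] units [-23.25 -24.92   1.07] xang err deg 0.26 F [-0.7  0.1  0.6] w 0.0639
```

{"api": "apply_moves", "payload": {"rows": [[0,-0.93,-1,0,0],[0,-0.93,-1,0,0],[0,-0.93,-1,0,0],[0,-0.93,-1,0,0],[0,-0.93,-1,0,0],[0,-0.93,-1,0,0],[0,-0.93,-1,0,0],[0,-0.93,-1,0,0],[0,-0.93,-1,0,0],[0,-0.93,-1,0,0],[0,-0.93,-1,0,0],[0,-0.93,-1,0,0]]}}

```text
time_s: 1.37
ee_pos: [0.3563, 0.3149, 0.2513]
eef_rot: [-0.02, -3.142, 0.0]
ft_force: [0.5, -0.1, 0.1]
grip_width: -0.0002
```

{"api": "apply_moves", "payload": {"rows": [[0,-0.93,-1,0,0],[0,-0.93,-1,0,0],[0,-0.93,-1,0,0],[0,-0.93,-1,0,0],[0,-0.93,-1,0,0],[0,-0.93,-1,0,0],[0,-0.93,-1,0,0],[0,-0.93,-1,0,0],[0,-0.93,-1,0,0],[0,-0.93,-1,0,0],[0,-0.93,-1,0,0],[0,-0.93,-1,0,0]]}}

```text
time_s: 2.37
ee_pos: [0.5765, 0.072, 0.2511]
eef_rot: [-0.02, -3.141, 0.0]
ft_force: [0.5, 0.5, -0.4]
grip_width: -0.0
```

```bash
python3 - <<'E'
from h import *
p=t2w([0.155+.007,.130]);go(p,.150)
c=env.capture("scene");cv2.imwrite("pics/s1.png",c["img"][:,:,::-1])
E
```

```text
t 2.37 tcp [0.5765 0.072  0.2511] tray-fr [0.1419 0.1454] units [-1.01 -0.77  5.06] xang err deg -0.01 F [ 0.5  0.5 -0.4] w -0.0
```

View pics/s1.png

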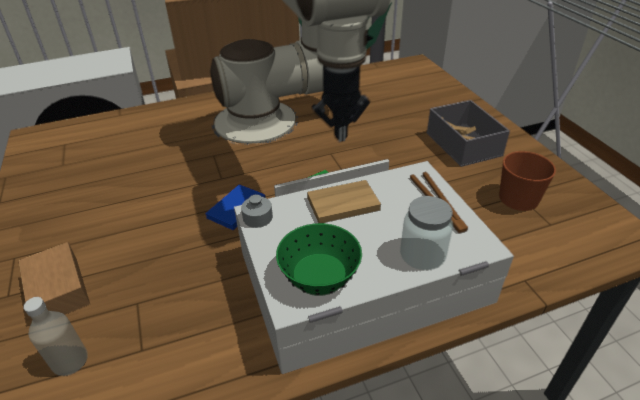

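The gripper is shut and hangs behind and above the raised front (tips at about (341,137)). I'll let it settle, then descend.

{"api": "apply_moves", "payload": {"rows": [[0,-0.3,0,0,0],[0,0,0,0,0]]}}

```text
time_s: 2.58
ee_pos: [0.5824, 0.073, 0.2508]
eef_rot: [-0.021, -3.141, -0.0]
ft_force: [-0.8, 0.6, 0.3]
grip_width: 0.0
```

```bash
python3 - <<'E'
from h import *
p=t2w([0.155+.007,.130]);go(p,.150)
E
```

```text
t 2.58 tcp [0.5824 0.073  0.2508] tray-fr [0.1478 0.1464] units [-0.72 -0.82  5.04] xang err deg -0.05 F [-0.8  0.6  0.3] w 0.0
```

{"api": "apply_moves", "payload": {"rows": [[0,-0.72,-0.82,0.5,0],[0,0,0,0.8,0],[0,0,0,0.8,0],[0,0,0,0.8,0],[0,0,0,0.8,0],[0,0,0,0.7,0],[0,0,0,0.4,0],[0,0,0,0,0]]}}

```text
time_s: 3.25
ee_pos: [0.595, 0.0574, 0.1538]
eef_rot: [-0.018, -3.139, -0.0]
ft_force: [-0.4, -0.1, -0.6]
grip_width: -0.0002
```

```bash
python3 - <<'E'
from h import *
p=t2w([0.155+.007,.130]);go(p,.150)
c=env.capture("scene");cv2.imwrite("pics/s2.png",cv2.resize(c["img"][120:270,220:420],None,fx=4,fy=4)[:,:,::-1])
E
```

```text
t 3.25 tcp [0.595  0.0574 0.1538] tray-fr [0.1606 0.1309] units [-0.07 -0.05  0.19] xang err deg 0.05 F [-0.4 -0.1 -0.6] w -0.0002
```

View pics/s2.png

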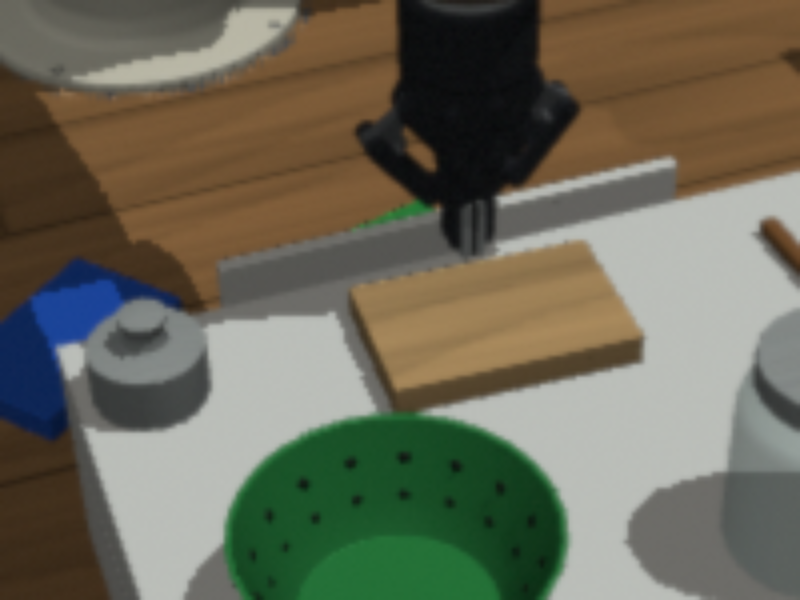

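The fingertips stand between the raised front and board_top, just above the panel. Now I'll pull.

{"api": "apply_moves", "payload": {"rows": [[0,0.1,0,0.12,0],[0,0.3,0,0,0],[0,0.4,0,0,0],[0,0.5,0,0,0],[0,0.6,0,0,0],[0,0.6,0,0,0],[0,0.6,0,0,0],[0,0.6,0,0,0],[0,0.6,0,0,0],[0,0.6,0,0,0],[0,0.6,0,0,0],[0,0.6,0,0,0]]}}

```text
time_s: 4.3
ee_pos: [0.4729, 0.0581, 0.1534]
eef_rot: [0.02, 3.14, -0.0]
ft_force: [2.5, 1.1, 1.6]
grip_width: 0.0001
```

{"api": "apply_moves", "payload": {"rows": [[0,0.5,0,0,0],[0,0.4,0,0,0],[0,0.3,0,0,0],[0,0.2,0,0,0],[0,0,0,0,0]]}}

```text
time_s: 4.72
ee_pos: [0.4453, 0.0585, 0.153]
eef_rot: [-0.02, -3.141, 0.0]
ft_force: [-0.3, 0.1, -0.2]
grip_width: -0.0002
```

```bash
python3 - <<'E'
from h import *
go(t2w([0.011,.130]),.152)
E
```

```text
t 4.72 tcp [0.4453 0.0585 0.153 ] tray-fr [0.0109 0.1302] units [-0.   -0.01  0.05] xang err deg -0.0 F [-0.3  0.1 -0.2] w -0.0002
```

{"api": "apply_moves", "payload": {"rows": [[0,0.12,0,0,0],[0,0.12,0,0,0],[0,0,0,0,0]]}}

```text
time_s: 4.97
ee_pos: [0.4435, 0.0584, 0.1531]
eef_rot: [0.02, 3.136, 0.0]
ft_force: [24.6, 0.9, -11.0]
grip_width: 0.0003
```

{"api": "apply_moves", "payload": {"rows": [[0,0.12,0,0,0],[0,0.12,0,0,0],[0,0,0,0,0]]}}

```text
time_s: 5.22
ee_pos: [0.443, 0.0584, 0.1536]
eef_rot: [0.021, 3.126, 0.0]
ft_force: [69.1, 2.1, -36.6]
grip_width: 0.0001
```

It's at the stop. I'll back off, lift and move aside to look.

{"api": "apply_moves", "payload": {"rows": [[0,-0.6,0,0,0],[0,-0.3,0,-0.5,0],[0,0,0,-1,0],[0,0,0,-1,0],[0,0,0,-1,0],[0,0,1,-1,0],[0,0,1,0,0],[0,0,1,0,0],[0,0,1,0,0],[0,0,1,0,0],[0,0,1,0,0],[0,0,1,0,0]]}}

```text
time_s: 6.22
ee_pos: [0.4561, 0.1993, 0.2425]
eef_rot: [-0.02, -3.141, 0.001]
ft_force: [0.1, -0.1, 0.1]
grip_width: -0.0001
```

{"api": "apply_moves", "payload": {"rows": [[1,0,1,0,0],[1,0,1,0,0],[1,0,1,0,0],[1,0,1,0,0],[1,0,1,0,0],[1,0,0,0,0]]}}

```text
time_s: 6.72
ee_pos: [0.4571, 0.3009, 0.2421]
eef_rot: [-0.017, -3.14, -0.0]
ft_force: [0.8, 0.4, -0.3]
grip_width: 0.0724
```

```bash
python3 - <<'E'
from h import *
go(t2w([0.011,.130]),.152)
for n in("top","scene"):
    c=env.capture(n)
    r=c["img"][130:330,190:440] if n=="top" else c["img"][120:270,200:400]
    cv2.imwrite(f"pics/{n}3.png",cv2.resize(r,(800,600),interpolation=cv2.INTER_CUBIC)[:,:,::-1])
    np.savez(f"{n}3.npz",**c)
E
```

```text
t 6.72 tcp [0.4571 0.3009 0.2421] tray-fr [0.0197 0.3728] units [  0.45 -12.14   4.51] xang err deg 0.1 F [ 0.8  0.4 -0.3] w 0.0724
```

View pics/top3.png

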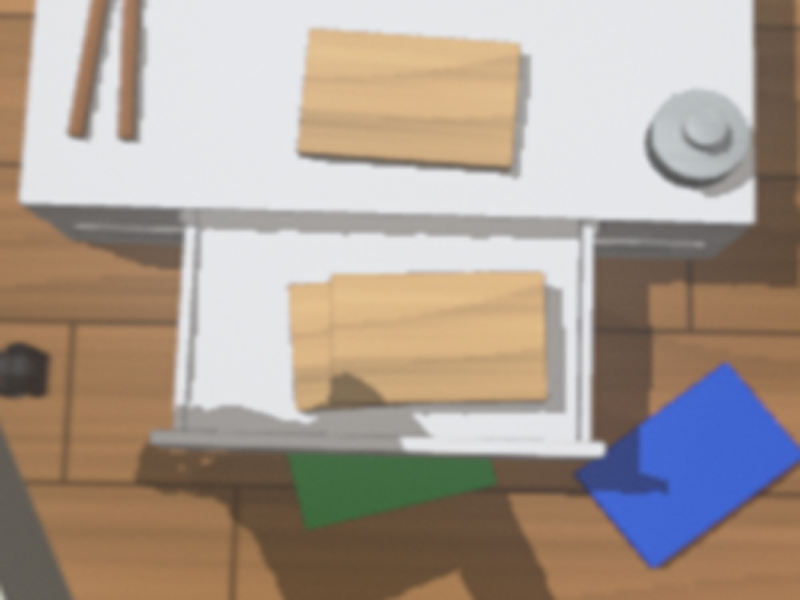

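View pics/scene3.png

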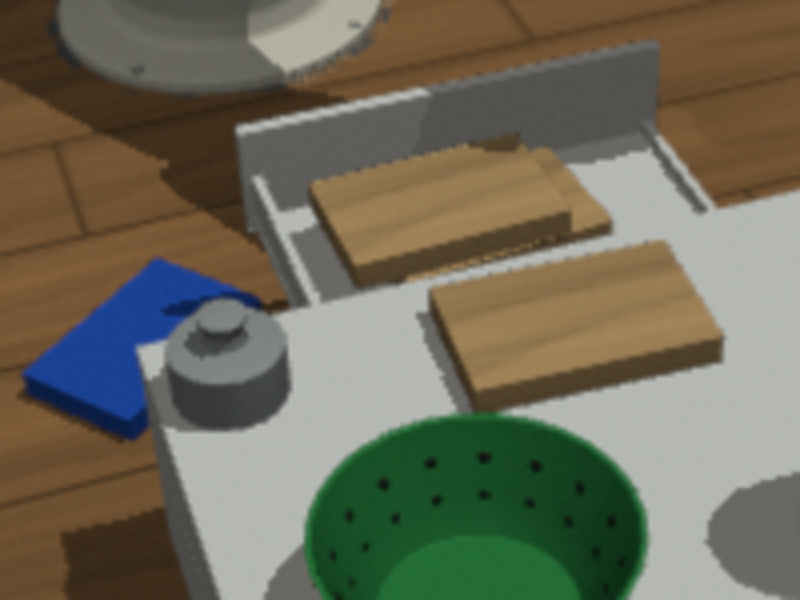

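```bash
cat >> h.py <<'E'
def cr(a,o=(190,130),s=(3.2,3.0)): return [(o[0]+(u+.5)/s[0]-.5,o[1]+(v+.5)/s[1]-.5) for u,v in a]
E
python3 - <<'E'
from h import *
c=dict(np.load("top3.npz"))
def pr(n,a,z): print(n,w2t(cast(c,cr(a),z)).round(4).tolist())
pr("mid",[(330,274),(545,272),(547,400)],.138)
pr("low",[(290,285),(300,410)],.118)
pr("lip in",[(160,431),(400,439),(600,443)],.164)
pr("lip out",[(155,444),(605,456)],.164)
pr("wallR top",[(582,226),(579,438)],.130)
pr("wallR topout",[(595,226),(591,438)],.130)
pr("wallL top",[(197,225),(186,430)],.106)
pr("panel",[(20,204),(190,209),(755,221)],.146)
pr("top",[(310,29),(520,42),(513,168),(299,153)],.166)
E
```

```text
mid [[0.1116, 0.1658], [0.1172, 0.0258], [0.0284, 0.023]]
low [[0.1062, 0.1933], [0.0183, 0.1828]]
lip in [[-0.0016, 0.2657], [-0.0023, 0.1159], [-0.0013, -0.0087]]
lip out [[-0.0102, 0.2683], [-0.0098, -0.0119]]
wallR top [[0.1522, 0.0013], [0.0036, 0.0014]]
wallR topout [[0.1524, -0.0073], [0.0038, -0.0064]]
wallL top [[0.1498, 0.2593], [0.0029, 0.2582]]
panel [[0.1535, 0.3697], [0.1533, 0.2584], [0.156, -0.1102]]
top [[0.2797, 0.1843], [0.2745, 0.0467], [0.1842, 0.0495], [0.1905, 0.1874]]
```

```bash
python3 - <<'E'
from h import *
c=dict(np.load("top3.npz"));P=cloud(c);hsv=cv2.cvtColor(c["img"],cv2.COLOR_RGB2HSV)
m=(abs(hsv[...,0].astype(int)-70)<18)&(hsv[...,1]>80)&(P[...,0]>.65)
q=P[m];t=w2t(q);print("bowl",t.min(0),t.max(0),q[:,2].max())
m=(P[...,2]>.165)&(w2t(P)[...,0]>.29)&(w2t(P)[...,0]<.6)&(w2t(P)[...,1]<.4)
t=w2t(P[m]);print(np.nanmin(t,0)); 
q=P[m][t[:,1]>.12];print("jar",w2t(q).min(0),w2t(q).max(0),q[:,2].max())
go(t2w([.303,.117]),.24)
E
```

```text
bowl [ 0.32870662 -0.07479687] [0.48158556 0.07485306] 0.211646797359488
[ 0.3082606  -0.51093085]
jar [0.38019761 0.16377542] [0.46305444 0.31092329] 0.2655873063224525
t 6.82 tcp [0.4573 0.2987 0.2422] tray-fr [0.0199 0.3705] units [-14.14 -12.69   0.11] xang err deg 0.06 F [ 0.1 -0.5  0.7] w 0.0844
```

{"api": "apply_moves", "payload": {"rows": [[1,-0.95,-1,0,0],[1,-0.95,-1,0,0],[1,-0.95,-1,0,0],[1,-0.95,-1,0,0],[1,-0.95,-1,0,0],[1,-0.95,-1,0,0],[1,-0.95,-1,0,0],[1,-0.95,-1,0,0],[1,-0.95,-1,0,0],[1,-0.95,-1,0,0],[1,-0.95,-1,0,0],[1,-0.95,-1,0,0]]}}

```text
time_s: 7.82
ee_pos: [0.6829, 0.0532, 0.2428]
eef_rot: [-0.021, -3.141, 0.0]
ft_force: [0.7, -0.3, -0.2]
grip_width: 0.0854
```

{"api": "apply_moves", "payload": {"rows": [[1,-0.95,-0.7,0,0],[1,-0.95,0,0,0],[1,-0.7,0,0,0],[1,0,0,0,0],[1,0,0,0,0]]}}

```text
time_s: 8.23
ee_pos: [0.7342, 0.0398, 0.242]
eef_rot: [-0.021, -3.14, 0.0]
ft_force: [-0.0, -0.4, -0.1]
grip_width: 0.0853
```

```bash
python3 - <<'E'
from h import *
go(t2w([.303,.117]),.140)
c=env.capture("top")
cv2.imwrite(f"pics/t4.png",cv2.resize(c["img"][30:230,190:440],(800,600),interpolation=cv2.INTER_CUBIC)[:,:,::-1])
c=env.capture("scene")
cv2.imwrite(f"pics/s4.png",cv2.resize(c["img"][120:270,220:420],(800,600),interpolation=cv2.INTER_CUBIC)[:,:,::-1])
E
```

```text
t 8.23 tcp [0.7342 0.0398 0.242 ] tray-fr [0.3    0.1151] units [-0.16  0.1   5.1 ] xang err deg -0.06 F [-0.  -0.4 -0.1] w 0.0853
```

View pics/s4.png

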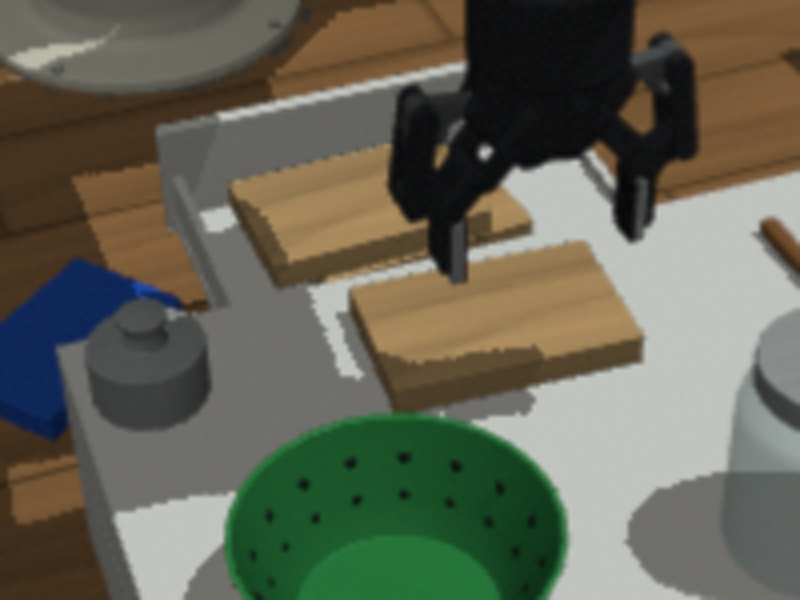

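The open fingers hang behind board_top with nothing beneath them. Descending.

{"api": "apply_moves", "payload": {"rows": [[1,-0.25,0.1,0.5,0],[1,0,0,0.9,0],[1,0,0,0.9,0],[1,0,0,0.9,0],[1,0,0,0.7,0],[1,0,0,0.5,0],[1,0,0,0.3,0],[1,0,0,0.25,0],[1,0,0,0,0]]}}

```text
time_s: 9.08
ee_pos: [0.739, 0.0428, 0.1433]
eef_rot: [-0.02, -3.141, 0.0]
ft_force: [0.3, -1.1, 0.0]
grip_width: 0.085
```

```bash
python3 - <<'E'
from h import *
go(t2w([.285,.117]),.138)
c=env.capture("scene")
cv2.imwrite(f"pics/s5.png",cv2.resize(c["img"][120:270,220:420],(800,600),interpolation=cv2.INTER_CUBIC)[:,:,::-1])
E
```

```text
t 9.08 tcp [0.739  0.0428 0.1433] tray-fr [0.3048 0.1182] units [ 0.99 -0.06  0.26] xang err deg 0.0 F [ 0.3 -1.1  0. ] w 0.085
```

View pics/s5.png

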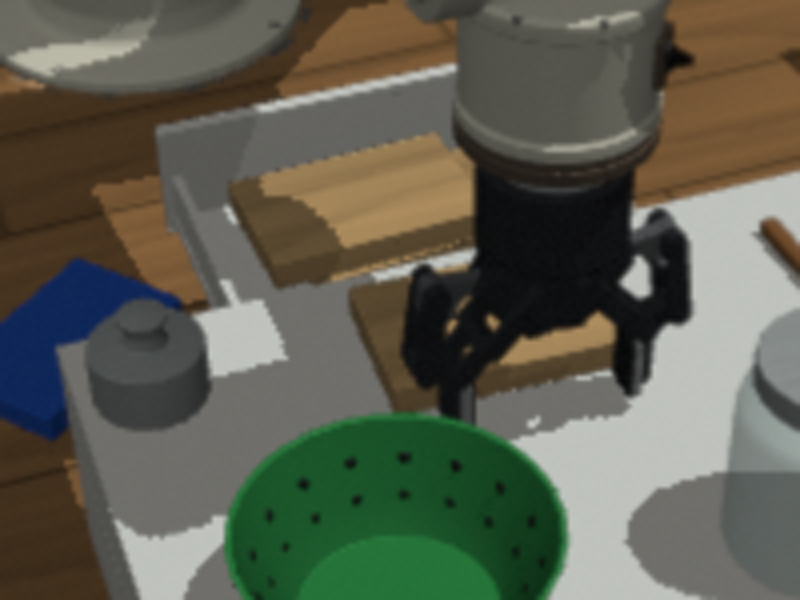

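{"api": "apply_moves", "payload": {"rows": [[1,0.2,0,0.2,0],[1,0.25,0,0.16,0],[1,0.25,0,0,0],[1,0.25,0,0,0],[1,0.25,0,0,0],[1,0.25,0,0,0],[1,0.25,0,0,0],[1,0.25,0,0,0],[1,0.25,0,0,0],[1,0.25,0,0,0],[1,0.25,0,0,0],[1,0.25,0,0,0]]}}

```text
time_s: 10.13
ee_pos: [0.6798, 0.0435, 0.1368]
eef_rot: [0.02, 3.141, -0.0]
ft_force: [2.7, -0.3, 0.9]
grip_width: 0.0853
```

{"api": "apply_moves", "payload": {"rows": [[1,0.25,0,0,0],[1,0.25,0,0,0],[1,0.25,0,0,0],[1,0.25,0,0,0],[1,0.25,0,0,0],[1,0.25,0,0,0],[1,0.25,0,0,0],[1,0.25,0,0,0]]}}

```text
time_s: 10.8
ee_pos: [0.6398, 0.044, 0.1367]
eef_rot: [0.02, 3.141, -0.0]
ft_force: [1.7, 0.8, 1.9]
grip_width: 0.0856
```

```bash
python3 - <<'E'
from h import *
go(t2w([.161,.117]),.136)
c=env.capture("scene")
cv2.imwrite(f"pics/s6.png",cv2.resize(c["img"][100:250,200:400],(800,600),interpolation=cv2.INTER_CUBIC)[:,:,::-1])
E
```

```text
t 10.8 tcp [0.6398 0.044  0.1367] tray-fr [0.2055 0.1181] units [ 2.23 -0.06  0.04] xang err deg -0.0 F [1.7 0.8 1.9] w 0.0856
```

View pics/s6.png

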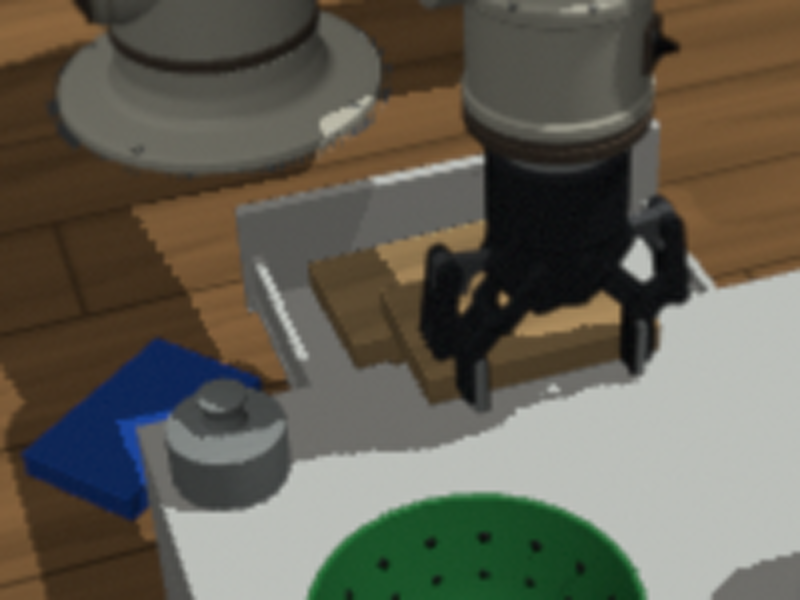

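board_top is sliding squarely. The weight at (225,440) in the crop is clear. Continuing over the edge.

{"api": "apply_moves", "payload": {"rows": [[1,0.25,0,0,0],[1,0.25,0,0,0],[1,0.25,0,0,0],[1,0.25,0,0,0],[1,0.25,0,0,0],[1,0.25,0,0,0],[1,0.25,0,0,0],[1,0.25,0,0,0],[1,0.25,0,0,0],[1,0.15,0,0,0],[1,0,0,0,0],[1,0,0,0,0]]}}

```text
time_s: 11.85
ee_pos: [0.5922, 0.0446, 0.1369]
eef_rot: [0.02, 3.141, -0.0]
ft_force: [-0.6, 0.5, 0.0]
grip_width: 0.0852
```

```bash
python3 - <<'E'
from h import *
go(t2w([.130,.117]),.136)
c=env.capture("scene")
cv2.imwrite(f"pics/s7.png",cv2.resize(c["img"][100:250,200:400],(800,600),interpolation=cv2.INTER_CUBIC)[:,:,::-1])
E
```

```text
t 11.85 tcp [0.5922 0.0446 0.1369] tray-fr [0.158  0.1181] units [ 1.4  -0.06  0.04] xang err deg -0.01 F [-0.6  0.5  0. ] w 0.0852
```

View pics/s7.png

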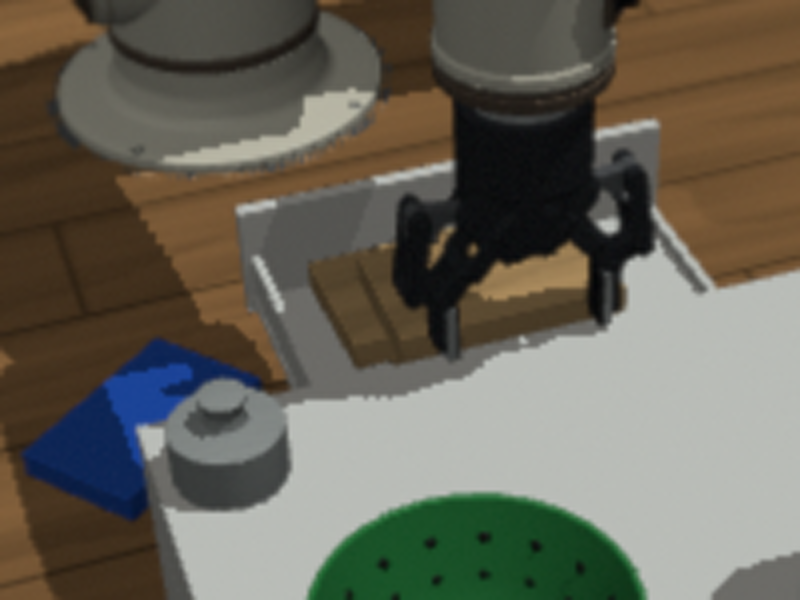

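board_top has dropped onto the pile. I'll push on a little, so its back comes level with the others.

{"api": "apply_moves", "payload": {"rows": [[1,0.25,0,0,0],[1,0.25,0,0,0],[1,0.25,0,0,0],[1,0.25,0,0,0],[1,0.25,0,0,0],[1,0.15,0,0,0],[1,0,0,0,0]]}}

```text
time_s: 12.48
ee_pos: [0.5635, 0.0451, 0.1368]
eef_rot: [-0.02, -3.141, 0.0]
ft_force: [-0.6, 0.4, -0.9]
grip_width: 0.0855
```

```bash
python3 - <<'E'
from h import *
go(t2w([.130,.117]),.136)
for n in("top","scene"):
    c=env.capture(n)
    r=c["img"][130:330,190:440] if n=="top" else c["img"][100:250,200:400]
    cv2.imwrite(f"pics/{n}8.png",cv2.resize(r,(800,600),interpolation=cv2.INTER_CUBIC)[:,:,::-1])
E
```

```text
t 12.48 tcp [0.5635 0.0451 0.1368] tray-fr [0.1293 0.1182] units [-0.04 -0.06  0.04] xang err deg 0.0 F [-0.6  0.4 -0.9] w 0.0855
```

View pics/scene8.png

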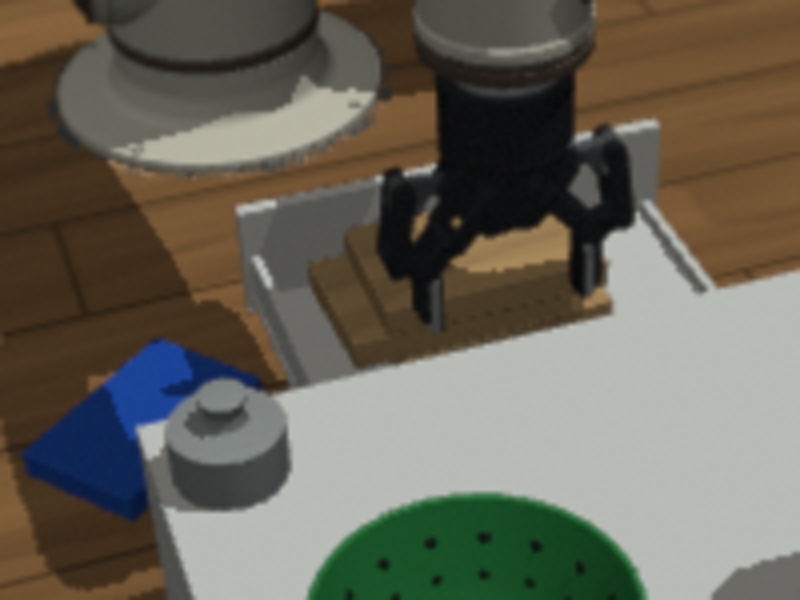

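View pics/top8.png

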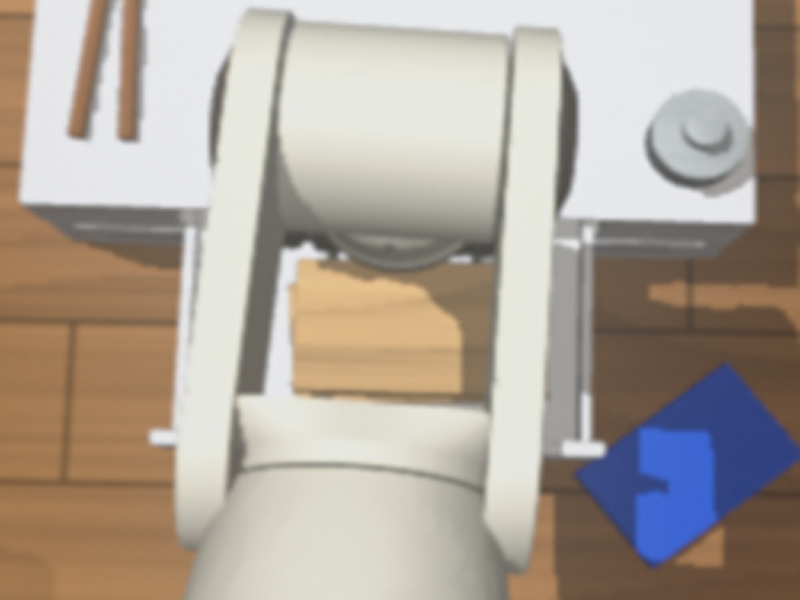

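board_top lies flat on the pile. I'll back the fingers off slightly, lower them in the gap behind the pile and push all three against the front.

{"api": "apply_moves", "payload": {"rows": [[0.7,-0.48,-0.3,-0.1,0],[0.7,0,-0.35,0,0],[0.7,0,0,0,0],[0.7,0,0,0,0]]}}

```text
time_s: 12.92
ee_pos: [0.5738, 0.0312, 0.1385]
eef_rot: [-0.021, -3.141, 0.0]
ft_force: [0.7, 0.1, -0.7]
grip_width: 0.0598
```

```bash
python3 - <<'E'
from h import *
go(t2w([.139,.105]),.100)
c=env.capture("scene")
cv2.imwrite(f"pics/s9.png",cv2.resize(c["img"][130:210,240:370],(800,492),interpolation=cv2.INTER_CUBIC)[:,:,::-1])
E
```

```text
t 12.92 tcp [0.5738 0.0312 0.1385] tray-fr [0.1397 0.1045] units [0.04 0.02 1.92] xang err deg -0.06 F [ 0.7  0.1 -0.7] w 0.0598
```

View pics/s9.png

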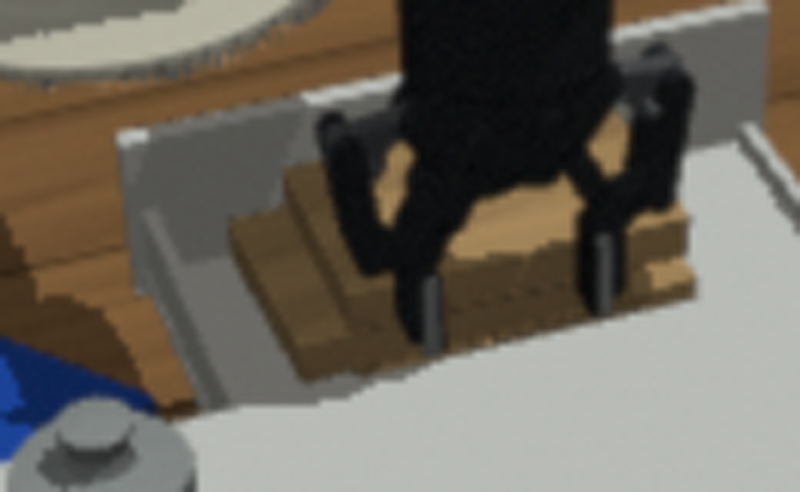

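{"api": "apply_moves", "payload": {"rows": [[0.7,0,0,0.3,0],[0.7,0,0,0.3,0],[0.7,0,0,0.3,0],[0.7,0,0,0.2,0],[0.7,0,0,0.1,0],[0.7,0,0,0,0]]}}

```text
time_s: 13.47
ee_pos: [0.5734, 0.0319, 0.114]
eef_rot: [-0.02, -3.141, 0.0]
ft_force: [-1.1, 0.3, 0.3]
grip_width: 0.0594
```

{"api": "apply_moves", "payload": {"rows": [[0.7,0,0,0.3,0],[0.7,0,0,0.2,0],[0.7,0,0,0.1,0],[0.7,0,0,0.1,0],[0.7,0,0,0,0]]}}

```text
time_s: 13.88
ee_pos: [0.5735, 0.0318, 0.1003]
eef_rot: [-0.02, -3.141, 0.0]
ft_force: [-1.2, 0.4, -0.3]
grip_width: 0.0599
```

{"api": "apply_moves", "payload": {"rows": [[0.7,0.12,0,0,0],[0.7,0.15,0,0,0],[0.7,0.15,0,0,0],[0.7,0.15,0,0,0],[0.7,0.15,0,0,0],[0.7,0.15,0,0,0],[0.7,0.15,0,0,0],[0.7,0.15,0,0,0],[0.7,0.15,0,0,0],[0.7,0.15,0,0,0],[0.7,0,0,0,0]]}}

```text
time_s: 14.8
ee_pos: [0.5438, 0.0322, 0.1008]
eef_rot: [-0.02, -3.141, 0.0]
ft_force: [0.1, 0.7, 0.1]
grip_width: 0.0599
```

{"api": "apply_moves", "payload": {"rows": [[0.7,0.1,0,0,0],[0.7,0.1,0,0,0],[0.7,0.1,0,0,0],[0.7,0,0,0,0]]}}

```text
time_s: 15.13
ee_pos: [0.538, 0.0323, 0.1007]
eef_rot: [-0.02, -3.141, 0.0]
ft_force: [0.4, 0.1, 0.6]
grip_width: 0.0596
```

```bash
python3 - <<'E'
from h import *
go(t2w([.101,.105]),.100)
c=env.capture("scene")
cv2.imwrite(f"pics/s10.png",cv2.resize(c["img"][130:210,240:370],(800,492),interpolation=cv2.INTER_CUBIC)[:,:,::-1])
E
```

```text
t 15.13 tcp [0.538  0.0323 0.1007] tray-fr [0.1039 0.1052] units [ 0.15 -0.01  0.04] xang err deg 0.0 F [0.4 0.1 0.6] w 0.0596
```

View pics/s10.png

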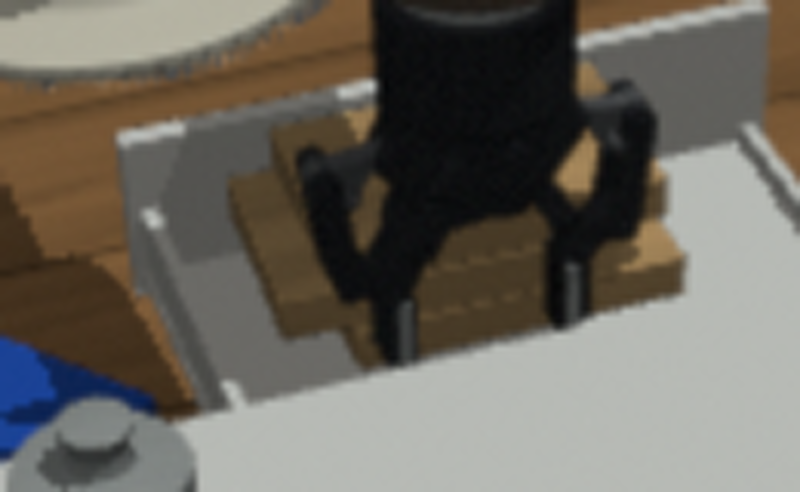

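All three boards are now flush at the back against the fingers. I'll press on until the front resists.

{"api": "apply_moves", "payload": {"rows": [[0.7,0.1,0,0,0],[0.7,0.1,0,0,0],[0.7,0,0,0,0]]}}

```text
time_s: 15.43
ee_pos: [0.5361, 0.0324, 0.1015]
eef_rot: [0.02, 3.137, -0.0]
ft_force: [19.5, 0.6, -1.6]
grip_width: 0.0596
```

{"api": "apply_moves", "payload": {"rows": [[0.7,0.06,0,0,0],[0.7,0,0,0,0]]}}

```text
time_s: 15.6
ee_pos: [0.5361, 0.0323, 0.102]
eef_rot: [0.02, 3.134, 0.0]
ft_force: [29.1, 1.0, -1.7]
grip_width: 0.0597
```

{"api": "apply_moves", "payload": {"rows": [[0.7,-0.3,0,0,0],[0.5,-0.3,0,-0.6,0],[0.3,0,0,-1,0],[0,0,0,-1,0],[0,0,0,-1,0],[0,0,0,-1,0],[0,0,0,0,0]]}}

```text
time_s: 16.18
ee_pos: [0.5459, 0.0322, 0.1963]
eef_rot: [0.02, 3.138, -0.001]
ft_force: [0.7, -0.3, 0.4]
grip_width: -0.0002
```

```bash
python3 - <<'E'
from h import *
print(env.state()["joint_pos"])
go(t2w([.050,.228]),.2)
E
```

```text
[-8.19345503e-02  1.03706053e-01  1.56054586e+00 -7.13743137e-05
  1.47342853e+00 -1.64028546e+00]
t 16.18 tcp [0.5459 0.0322 0.1963] tray-fr [0.1118 0.1052] units [ 3.09  6.14 -0.2 ] xang err deg 0.0 F [ 0.7 -0.3  0.4] w -0.0002
```

{"api": "apply_moves", "payload": {"rows": [[0,0.5,1,-0.2,0],[0,0.5,1,-0.3,0],[0,0.5,1,0,0],[0,0.5,1,0,0],[0,0.5,1,0,0],[0,0.59,1.0,0,0],[0,0,0.14,0,0]]}}

```text
time_s: 16.77
ee_pos: [0.4828, 0.1581, 0.2022]
eef_rot: [-0.017, -3.14, -0.001]
ft_force: [-0.0, -0.4, -0.2]
grip_width: 0.0004
```

{"api": "apply_moves", "payload": {"rows": [[0,0,0,0,0.077],[0,0,0,0,0.077],[0,0,0,0,0.077],[0,0,0,0,0.077],[0,0,0,0,0.077],[0,0,0,0,0.077],[0,0,0,0,0.077],[0,0,0,0,0.077],[0,0,0,0,0.077],[0,0,0,0,0.077],[0,0,0,0,0.077],[0,0,0,0,0.077]]}}

```text
time_s: 17.77
ee_pos: [0.4846, 0.1555, 0.2021]
eef_rot: [-2.106, -2.33, 0.002]
ft_force: [0.6, 0.9, 0.6]
grip_width: 0.0
```

{"api": "apply_moves", "payload": {"rows": [[0,0,0,0,0.076],[0,0,0,0,0]]}}

```text
time_s: 17.93
ee_pos: [0.4846, 0.1555, 0.2021]
eef_rot: [-2.242, -2.2, 0.002]
ft_force: [0.0, -0.0, 0.1]
grip_width: -0.0001
```

```bash
python3 - <<'E'
from h import *
go(t2w([.050,.228]),.108)
for n in("top","scene"):
    c=env.capture(n)
    r=c["img"][130:330,190:440] if n=="top" else c["img"][100:220,220:380]
    cv2.imwrite(f"pics/{n}11.png",cv2.resize(r,(800,600),interpolation=cv2.INTER_CUBIC)[:,:,::-1])
E
```

```text
t 17.93 tcp [0.4846 0.1555 0.2021] tray-fr [0.049  0.2276] units [0.02 0.06 4.71] xang err deg -90.38 F [ 0.  -0.   0.1] w -0.0001
```

View pics/scene11.png

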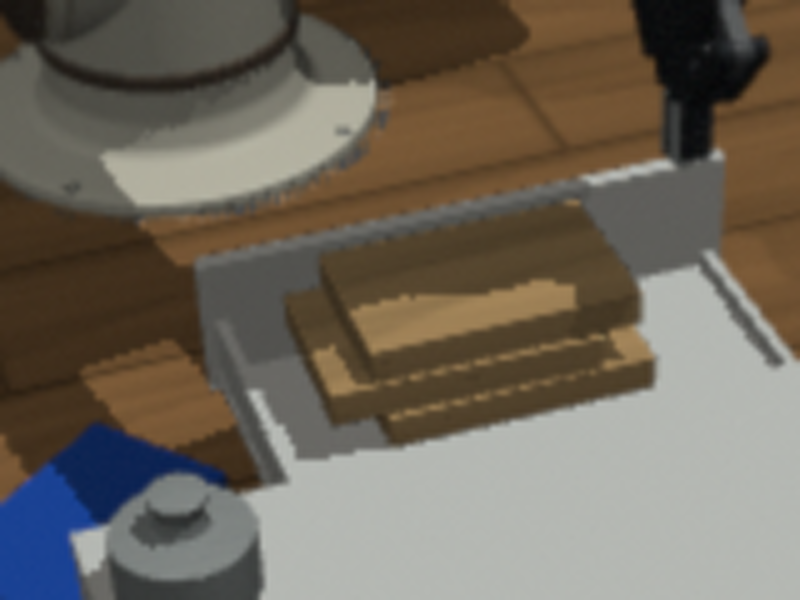

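View pics/top11.png

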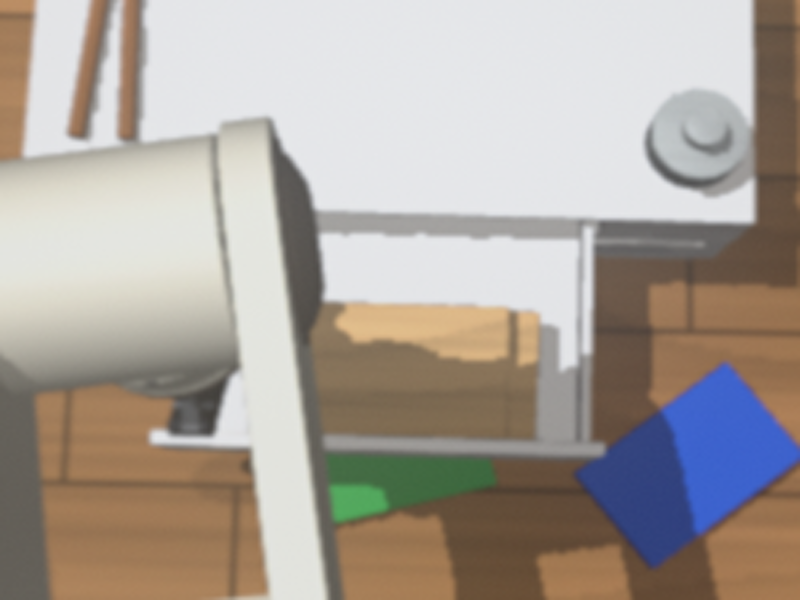

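All three boards lie parallel against the front and differ only along y. I'll descend left of them, above the floor.

{"api": "apply_moves", "payload": {"rows": [[0,0,0,0.6,-0.004],[0,0,0,0.8,0],[0,0,0,0.8,0],[0,0,0,0.8,0],[0,0,0,0.7,0],[0,0,0,0.5,0],[0,0,0,0.3,0],[0,0,0,0.2,0],[0,0,0,0,0]]}}

```text
time_s: 18.78
ee_pos: [0.4846, 0.1557, 0.1081]
eef_rot: [-2.227, -2.215, 0.001]
ft_force: [0.3, 0.4, 0.7]
grip_width: 0.0001
```

```bash
python3 - <<'E'
from h import *
go(t2w([.050,.155]),.108)
c=env.capture("scene")
r=c["img"][100:220,220:380]
cv2.imwrite(f"pics/s12.png",cv2.resize(r,(800,600),interpolation=cv2.INTER_CUBIC)[:,:,::-1])
E
```

```text
t 18.78 tcp [0.4846 0.1557 0.1081] tray-fr [0.049  0.2279] units [-3.64  0.02  0.  ] xang err deg -89.59 F [0.3 0.4 0.7] w 0.0001
```

View pics/s12.png

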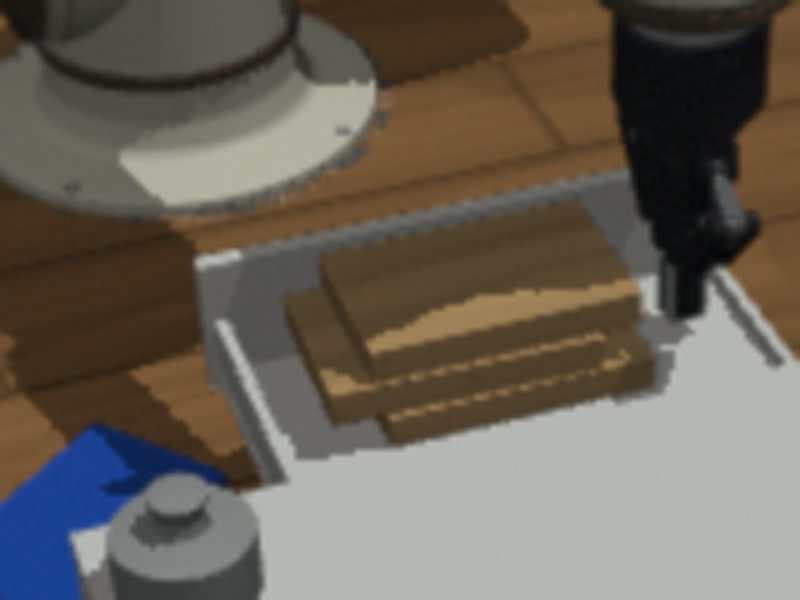

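{"api": "apply_moves", "payload": {"rows": [[0,-0.3,0,0,0.002],[0,-0.3,0,0,0],[0,-0.3,0,0,0],[0,-0.15,0,0,0],[0,-0.15,0,0,0],[0,-0.15,0,0,0],[0,-0.15,0,0,0],[0,-0.15,0,0,0],[0,-0.15,0,0,0],[0,-0.15,0,0,0],[0,-0.15,0,0,0],[0,-0.15,0,0,0]]}}

```text
time_s: 19.83
ee_pos: [0.4846, 0.1108, 0.1091]
eef_rot: [2.232, 2.211, 0.001]
ft_force: [0.7, 5.7, 3.8]
grip_width: -0.0001
```

{"api": "apply_moves", "payload": {"rows": [[0,-0.15,0,0,0],[0,-0.15,0,0,0],[0,-0.15,0,0,0],[0,-0.15,0,0,0],[0,-0.15,0,0,0],[0,-0.15,0,0,0],[0,-0.15,0,0,0],[0,0,0,0,0]]}}

```text
time_s: 20.5
ee_pos: [0.4844, 0.0898, 0.1091]
eef_rot: [-2.232, -2.211, -0.002]
ft_force: [0.7, 5.3, 2.7]
grip_width: -0.0001
```

```bash
python3 - <<'E'
from h import *
go(t2w([.050,.152]),.108)
c=env.capture("scene")
r=c["img"][100:220,220:380]
cv2.imwrite(f"pics/s13.png",cv2.resize(r,(800,600),interpolation=cv2.INTER_CUBIC)[:,:,::-1])
E
```

```text
t 20.5 tcp [0.4844 0.0898 0.1091] tray-fr [0.0496 0.162 ] units [-0.5   0.02  0.05] xang err deg -89.83 F [0.7 5.3 2.7] w -0.0001
```

View pics/s13.png

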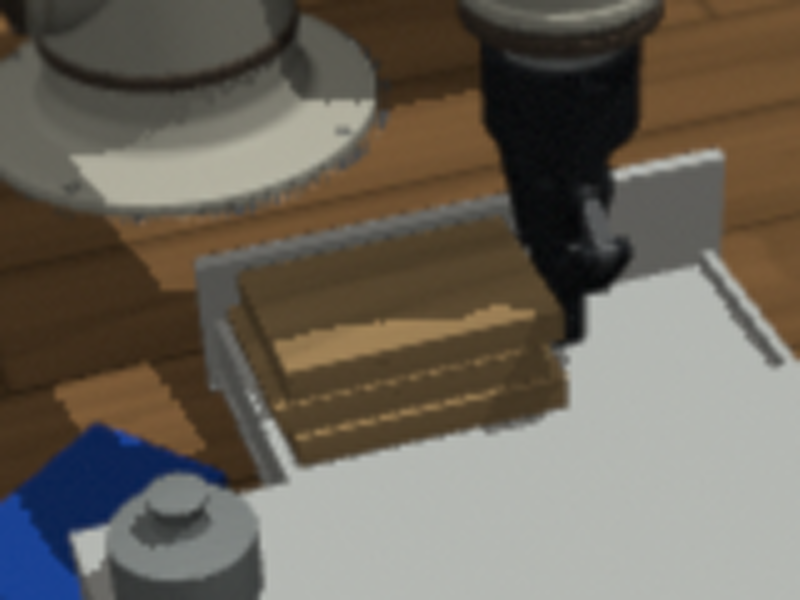

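{"api": "apply_moves", "payload": {"rows": [[0,-0.12,0,0,0],[0,-0.12,0,0,0],[0,-0.12,0,0,0],[0,0,0,0,0]]}}

```text
time_s: 20.88
ee_pos: [0.4843, 0.0827, 0.109]
eef_rot: [-2.232, -2.211, -0.002]
ft_force: [0.2, 6.0, 3.2]
grip_width: 0.0
```

{"api": "apply_moves", "payload": {"rows": [[0,-0.1,0,0,0],[0,-0.08,0,0,0],[0,0,0,0,0]]}}

```text
time_s: 21.13
ee_pos: [0.4842, 0.0802, 0.1091]
eef_rot: [-2.231, -2.21, -0.004]
ft_force: [-0.3, 16.8, 4.2]
grip_width: -0.0003
```

{"api": "apply_moves", "payload": {"rows": [[0,-0.05,0,0,0],[0,0,0,0,0]]}}

```text
time_s: 21.3
ee_pos: [0.4842, 0.0801, 0.1091]
eef_rot: [-2.229, -2.21, -0.006]
ft_force: [-1.5, 26.1, 4.0]
grip_width: 0.0001
```

```bash
python3 - <<'E'
from h import *
go(t2w([.050,.152]),.108)
E
```

```text
t 21.3 tcp [0.4842 0.0801 0.1091] tray-fr [0.0495 0.1523] units [-0.01  0.03  0.05] xang err deg -89.8 F [-1.5 26.1  4. ] w 0.0001
```

{"api": "apply_moves", "payload": {"rows": [[0,0.3,0,0,0],[0,0.6,0,-0.6,0],[0,1,0,-1,0],[0,1,0,-1,0],[0,1,0,-1,0],[0,1,0,-1,0],[0,1,0,0,0],[0,1,0,0,0],[0,1,0,0,0],[0,1,0,0,0],[0,1,0,0,0],[0,1,0,0,0]]}}

```text
time_s: 22.3
ee_pos: [0.4861, 0.2966, 0.2006]
eef_rot: [2.232, 2.211, -0.001]
ft_force: [-0.1, -0.6, -0.2]
grip_width: -0.0
```

```bash
python3 - <<'E'
from h import *
go(t2w([.050,.152]),.108)
for n in("top","scene"):
    c=env.capture(n);np.savez(f"{n}14.npz",**c)
    r=c["img"][190:310,230:390] if n=="top" else c["img"][120:240,220:380]
    cv2.imwrite(f"pics/{n}14.png",cv2.resize(r,(800,600),interpolation=cv2.INTER_CUBIC)[:,:,::-1])
E
```

```text
t 22.3 tcp [0.4861 0.2966 0.2006] tray-fr [0.0487 0.3688] units [-10.84   0.03   4.64] xang err deg -89.82 F [-0.1 -0.6 -0.2] w -0.0
```

View pics/scene14.png

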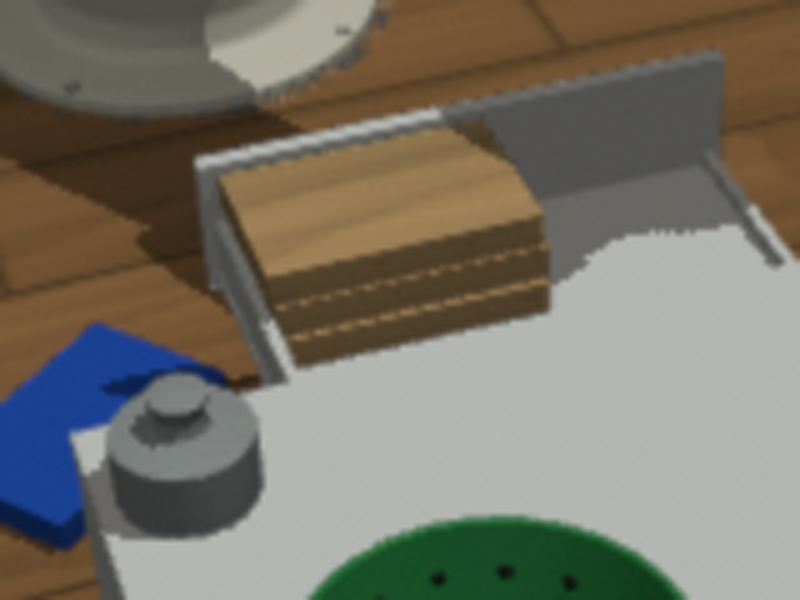

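View pics/top14.png

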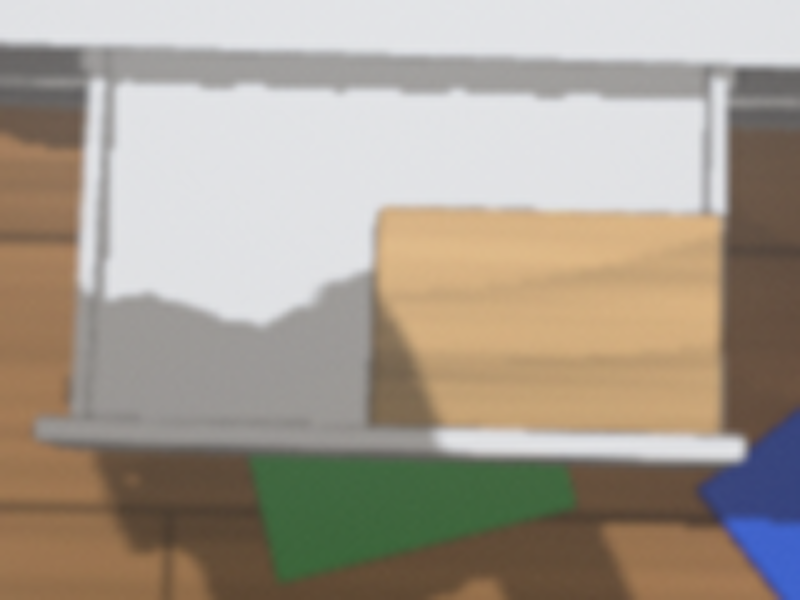

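The pile looks square in both views. Next I'll check whether board_top overhangs the right wall (its right edge is at column 722, the wall's inner edge near 707).

```bash
python3 - <<'E'
from h import *
c=dict(np.load("top14.npz"))
f=lambda a:cr(a,(230,190),(5,5))
def pr(n,a,z): print(n,w2t(cast(c,f(a),z)).round(4).tolist())
pr("top board",[(378,208),(722,214),(720,432),(370,425)],.158)
pr("low-left foot",[(368,424)],.098)
pr("wallR inner",[(709,66),(704,212)],.130); pr("wallR out",[(733,72),(728,212)],.130)
pr("wallR inner corner at back",[(704,98)],.098)
pr("lip in",[(440,429),(745,437)],.164); pr("lip out",[(440,452),(745,462)],.164)
pr("panel",[(0,45),(800,67)],.146)
s=dict(np.load("scene14.npz"))
g=lambda a:cr(a,(220,120),(5,5))
def ps(n,a,z): print(n,w2t(cast(s,g(a),z)).round(4).tolist())
ps("top",[(220,178),(268,277),(543,213)],.158)
ps("mid/top seam (138): right,left",[(277,307),(547,245)],.138)
ps("low/mid seam (118)",[(290,340),(548,281)],.118)
ps("low bottom",[(301,366)],.098)
ps("wall top inner",[(222,225),(290,375)],.130)
cv2.imwrite("pics/z.png",cv2.resize(s["img"][140:205,255:335],(800,650),interpolation=cv2.INTER_CUBIC)[:600,:,::-1])
E
```

```text
top board [[0.0881, 0.1383], [0.0898, -0.0019], [0.0015, -0.0021], [0.0002, 0.1383]]
low-left foot [[0.004, 0.1416]]
wallR inner [[0.1569, 0.0017], [0.0945, 0.003]]
wallR out [[0.1546, -0.0085], [0.0948, -0.0071]]
wallR inner corner at back [[0.1492, 0.0008]]
lip in [[-0.0009, 0.1101], [-0.0006, -0.0115]]
lip out [[-0.01, 0.1098], [-0.0105, -0.0117]]
panel [[0.1536, 0.2991], [0.1544, -0.0349]]
top [[0.0022, -0.0013], [0.0893, -0.0006], [0.0873, 0.1371]]
mid/top seam (138): right,left [[0.0874, 0.0027], [0.0868, 0.1392]]
low/mid seam (118) [[0.089, 0.0071], [0.0894, 0.1387]]
low bottom [[0.0857, 0.012]]
wall top inner [[0.0024, -0.003], [0.129, -0.0032]]
```

View pics/z.png

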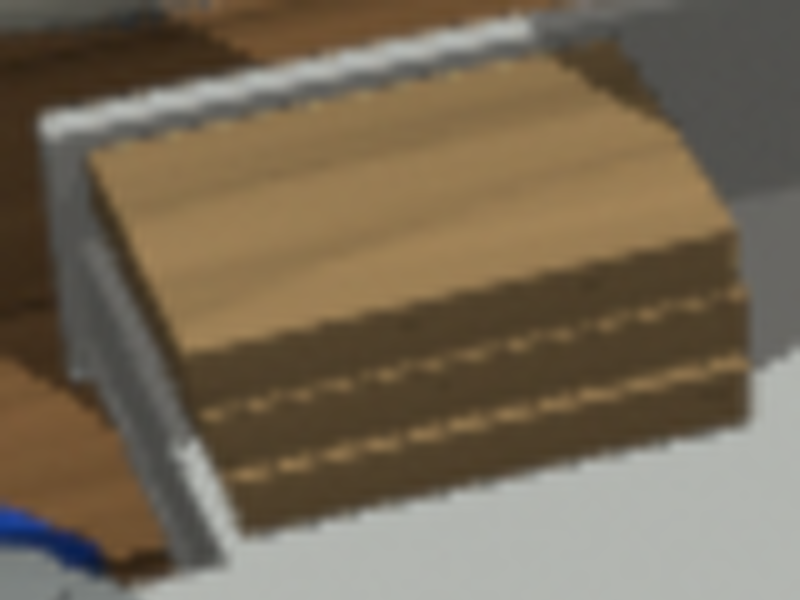

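```bash
python3 - <<'E'
from h import *
s=dict(np.load("scene14.npz"))
# image column profile of left-end edge at several heights on back face; expected pixel of vertical lines y=.14,.138,.142
def W(x,y,z): return np.r_[t2w([x,y]),z]
for y in (.136,.138,.140,.142):
    print(y,[ (proj(s,W(.0895,y,z))[0]).round(2).tolist() for z in(.158,.148,.138,.128,.118,.108,.100)])
g=cv2.cvtColor(s["img"],cv2.COLOR_RGB2GRAY).astype(int)
for v in range(162,184): print(v,g[v,323:336], s["img"][v,326:333,0]-s["img"][v,326:333,2].astype(int))
E
```

```text
0.136 [[328.07, 162.78], [328.1, 166.15], [328.13, 169.49], [328.16, 172.79], [328.19, 176.05], [328.22, 179.28], [328.24, 181.83]]
0.138 [[328.85, 162.61], [328.88, 165.98], [328.9, 169.31], [328.93, 172.61], [328.96, 175.87], [328.98, 179.1], [329.0, 181.66]]
0.14 [[329.63, 162.44], [329.65, 165.81], [329.68, 169.14], [329.7, 172.44], [329.72, 175.7], [329.74, 178.92], [329.75, 181.48]]
0.142 [[330.41, 162.26], [330.43, 165.63], [330.45, 168.96], [330.46, 172.26], [330.48, 175.52], [330.5, 178.75], [330.51, 181.3]]
162 [129 127 127 125 120 109 103 102 103 103 103 103 103] [67 61 32  8  4  5  5]
163 [121 118 111  94  82  87 102 102 103 103 103 103 103] [51 44 35  8  5  5  5]
164 [ 77  72  72  69  70  87 101 103 103 102 103 103 102] [38 37 37  8  5  5  5]
165 [ 65  65  66  66  70  89 101 104 102 103 103 103 103] [36 38 37  8  4  5  4]
166 [ 65  65  66  65  69  88 101 103 103 103 103 103 103] [36 37 34  8  5  5  5]
167 [ 65  65  64  65  66  76 100 103 103 103 103 103 103] [35 36 30 10  5  5  4]
168 [ 63  65  64  66  68  88 102 104 103 103 103 103 103] [36 39 43 28  7  5  5]
169 [ 68  
[... 497 characters left out ...]
 78  93  86 100 105 114 125 170 180] [42 44 49 30  7  5  4]
176 [ 84  89  87 113 114 115 109 105 125 168 174 180 180] [62 62 62 52 14  4  3]
177 [116 110 100  85  76  74  89 146 172 179 181 180 180] [47 41 40 30  9  3  1]
178 [ 73  72  70  67  64  66  87 150 177 181 181 180 181] [36 35 36 24  9  3  2]
179 [ 65  64  59  60  59  67  86 150 178 181 181 181 181] [33 34 35 25  9  3  2]
180 [ 64  65  65  64  63  66  86 151 177 180 181 181 181] [35 35 34 24  9  3  2]
181 [ 65  65  64  65  64  67  90 153 177 180 181 180 180] [35 35 33 21  9  3  2]
182 [ 64  67  70  77  90  96 128 172 180 180 181 180 180] [25 23 18 10  3  2  2]
183 [ 89  99 115 140 168 172 175 180 180 180 181 180 180] [4 3 2 2 2 3 1]
```

```bash
cat > prof.py <<'E'
from h import *
import sys
s=dict(np.load(sys.argv[1]))
g=cv2.cvtColor(s["img"],cv2.COLOR_RGB2GRAY).astype(np.float32)
def W(x,y,z): return np.r_[t2w([x,y]),z]
# slide along 'virtual x' on back face: param = pixel offset along image projection of -z
ys=np.linspace(.03,.125,80)
zs=np.linspace(.175,.095,161)
acc=[]
for y in ys:
    p=proj(s,[W(.0895,y,z) for z in zs]).astype(np.float32)
    acc.append(cv2.remap(g,p[:,0].reshape(1,-1),p[:,1].reshape(1,-1),cv2.INTER_LINEAR)[0])
for seg in (slice(0,27),slice(27,54),slice(54,80)):
    a=np.mean(acc[seg],0); print([(round(float(z)*1000),int(v)) for z,v in zip(zs[::4],a[::4])])
a=proj(s,[W(.0895,.08,.138),W(.0925,.08,.138),W(.0895,.08,.135)]); print("px per mm x, z",(a[1]-a[0])/3,(a[2]-a[0])/3)
E
python3 prof.py scene14.npz
```

```text
[(175, 130), (173, 132), (171, 132), (169, 132), (167, 131), (165, 131), (163, 130), (161, 126), (159, 107), (157, 81), (155, 70), (153, 66), (151, 65), (149, 65), (147, 65), (145, 65), (143, 69), (141, 80), (139, 85), (137, 74), (135, 69), (133, 66), (131, 66), (129, 65), (127, 65), (125, 65), (123, 72), (121, 88), (119, 100), (117, 88), (115, 73), (113, 68), (111, 66), (109, 66), (107, 65), (105, 65), (103, 73), (101, 97), (99, 137), (97, 168), (95, 178)]
[(175, 133), (173, 134), (171, 133), (169, 132), (167, 130), (165, 130), (163, 128), (161, 123), (159, 103), (157, 79), (155, 69), (153, 66), (151, 65), (149, 65), (147, 64), (145, 64), (143, 70), (141, 81), (139, 85), (137, 73), (135, 68), (133, 66), (131, 65), (129, 65), (127, 64), (125, 65), (123, 72), (121, 89), (119, 102), (117, 89), (115, 73), (113, 67), (111, 65), (109, 65), (107, 65), (105, 65), (103, 71), (101, 93), (99, 132), (97, 166), (95, 177)]
[(175, 133), (173, 134), (171, 133), (169, 132), (167, 130), (165, 129), (163, 127), (161, 120), (159, 100), (157, 77), (155, 67), (153, 64), (151, 64), (149, 64), (147, 64), (145, 65), (143, 70), (141, 81), (139, 83), (137, 71), (135, 66), (133, 65), (131, 65), (129, 64), (127, 64), (125, 65), (123, 72), (121, 89), (119, 103), (117, 90), (115, 73), (113, 66), (111, 65), (109, 64), (107, 64), (105, 64), (103, 69), (101, 88), (99, 126), (97, 163), (95, 176)]
px per mm x, z [0.13106966 0.23460472] [0.01504753 0.33225579]
```

```bash
cat > dep.py <<'E'
from h import *
import sys
for n in sys.argv[1:]:
    s=dict(np.load(n)); P=cloud(s); t=w2t(P); z=P[...,2]
    print(n)
    for lo in np.arange(.098,.164,.004):
        m=(z>lo)&(z<lo+.004)&(t[...,1]>.01)&(t[...,1]<.13)&(abs(t[...,0]-.09)<.012)
        if m.sum()>3:
            q=t[m][:,0]; print(f"z {lo:.3f} n {m.sum()} x med {np.median(q):.4f} sd {q.std():.4f} max {np.percentile(q,90):.4f}", end=" | ")
        m=(z>lo)&(z<lo+.004)&(t[...,0]>.03)&(t[...,0]<.085)&(abs(t[...,1]-.14)<.012)
        if m.sum()>3:
            q=t[m][:,1]; print(f"left y n {m.sum()} {np.median(q):.4f} max {np.percentile(q,90):.4f}",end="")
        print()
E
python3 dep.py scene14.npz top14.npz
```

```text
scene14.npz
z 0.098 n 89 x med 0.0902 sd 0.0028 max 0.0953 | left y n 7 0.1480 max 0.1511
z 0.102 n 59 x med 0.0896 sd 0.0016 max 0.0910 | 
z 0.106 n 64 x med 0.0895 sd 0.0018 max 0.0920 | 
z 0.110 n 59 x med 0.0894 sd 0.0015 max 0.0908 | 
z 0.114 n 84 x med 0.0883 sd 0.0024 max 0.0911 | 
z 0.118 n 63 x med 0.0875 sd 0.0018 max 0.0903 | 
z 0.122 n 60 x med 0.0874 sd 0.0016 max 0.0897 | 
z 0.126 n 58 x med 0.0882 sd 0.0017 max 0.0903 | 
z 0.130 n 67 x med 0.0878 sd 0.0016 max 0.0896 | 
z 0.134 n 68 x med 0.0878 sd 0.0017 max 0.0898 | 
z 0.138 n 63 x med 0.0872 sd 0.0016 max 0.0896 | 
z 0.142 n 57 x med 0.0872 sd 0.0014 max 0.0890 | 
z 0.146 n 76 x med 0.0877 sd 0.0017 max 0.0896 | 
z 0.150 n 58 x med 0.0880 sd 0.0015 max 0.0898 | 
z 0.154 n 106 x med 0.0865 sd 0.0034 max 0.0894 | left y n 16 0.1324 max 0.1363
z 0.158 n 80 x med 0.0848 sd 0.0034 max 0.0884 | left y n 30 0.1325 max 0.1360

top14.npz
z 0.098 n 52 x med 0.1001 sd 0.0011 max 0.1017 | left y n 44 0.1472 max 0.1506








left y n 13 0.1398 max 0.1404
left y n 6 0.1394 max 0.1402


z 0.150 n 11 x med 0.0882 sd 0.0039 max 0.0898 | left y n 7 0.1367 max 0.1382
z 0.154 n 189 x med 0.0833 sd 0.0034 max 0.0886 | left y n 78 0.1330 max 0.1372
z 0.158 n 130 x med 0.0839 sd 0.0032 max 0.0879 | left y n 48 0.1328 max 0.1363
```

Comparing the views: the low and mid boards are tight. board_top was carried about 3 mm past flush to the right, because the finger is thicker higher up. In x, all three agree within about 2 mm. I'll nudge board_top back left from the right side with the fingertips only.

{"api": "apply_moves", "payload": {"rows": [[0,-1,0,0,0],[0,-1,0,0,0],[0,-1,0,0,0],[0,-1,0,0,0],[0,-1,0,0,0],[0,-1,0,0,0],[0,-1,0,0,0],[0,-1,0,0,0],[0,-1,0,0,0],[0,-1,0,0,0],[0,-1,0,0,0],[0,-1,0,0,0]]}}

```text
time_s: 23.4
ee_pos: [0.4835, 0.0544, 0.2007]
eef_rot: [2.232, 2.21, -0.001]
ft_force: [-0.2, -0.4, 0.7]
grip_width: 0.0
```

{"api": "apply_moves", "payload": {"rows": [[0,-1,0,0,0],[0,-1,0,0,0],[0,-1,0,0,0],[0,-1,0,0,0],[0,-1,0,0,0],[0,-1,0,0,0],[0,-1,0,0,0],[0,-1,0,0,0],[0,-0.3,0,0,0],[0,0,0,0,0],[0,0,0,0,0]]}}

```text
time_s: 24.32
ee_pos: [0.4821, -0.11, 0.2006]
eef_rot: [-2.233, -2.21, 0.0]
ft_force: [-0.1, 0.5, -0.3]
grip_width: 0.0001
```

```bash
python3 - <<'E'
from h import *
go(t2w([.047,-.033]),.145)
E
```

```text
t 24.32 tcp [ 0.4821 -0.11    0.2006] tray-fr [ 0.0498 -0.0378] units [ 0.24 -0.14  2.78] xang err deg -89.87 F [-0.1  0.5 -0.3] w 0.0001
```

{"api": "apply_moves", "payload": {"rows": [[0,0.2,-0.14,0.5,0],[0,0,0,0.7,0],[0,0,0,0.7,0],[0,0,0,0.5,0],[0,0,0,0.38,0],[0,0,0,0,0],[0,0.2,0,0,0],[0,0.2,0,0,0],[0,0.2,0,0,0],[0,0.2,0,0,0],[0,0,0,0,0]]}}

```text
time_s: 25.23
ee_pos: [0.4799, -0.0892, 0.1455]
eef_rot: [2.231, 2.211, 0.001]
ft_force: [-0.4, -0.6, -0.5]
grip_width: -0.0002
```

```bash
python3 - <<'E'
from h import *
go(t2w([.047,-.0097]),.145)
c=env.capture("scene");np.savez("scene15.npz",**c)
r=c["img"][120:240,220:380]
cv2.imwrite(f"pics/s15.png",cv2.resize(r,(800,600),interpolation=cv2.INTER_CUBIC)[:,:,::-1])
E
```

```text
t 25.23 tcp [ 0.4799 -0.0892  0.1455] tray-fr [ 0.0473 -0.0171] units [ 0.37 -0.01  0.03] xang err deg -89.79 F [-0.4 -0.6 -0.5] w -0.0002
```

View pics/s15.png

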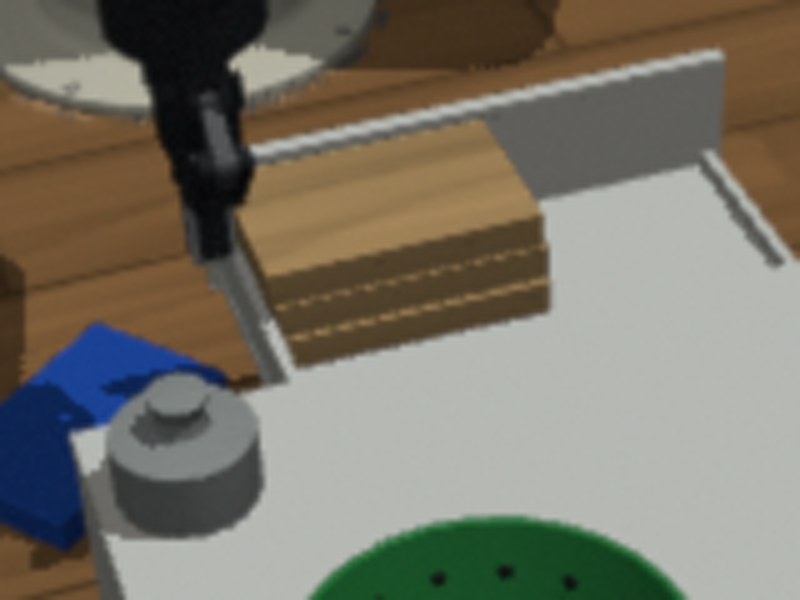

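The step at the left end, (543,215) against (549,250), shows board_top still shifted. Nudging.

{"api": "apply_moves", "payload": {"rows": [[0,0.1,0,0,0],[0,0.1,0,0,0],[0,0.08,0,0,0],[0,0,0,0,0]]}}

```text
time_s: 25.62
ee_pos: [0.4798, -0.0842, 0.1451]
eef_rot: [2.232, 2.211, -0.0]
ft_force: [0.2, -0.5, -0.3]
grip_width: 0.0
```

```bash
cat > edge.py <<'E'
from h import *
import sys
c=env.capture("scene");np.savez(sys.argv[1],**c)
go(t2w([.047,-.0097]),.145)
g=cv2.cvtColor(c["img"],cv2.COLOR_RGB2GRAY).astype(int)
for v in (165,166,167,171,172,173,178,179): print(v,g[v,325:333])
E
python3 edge.py scene16.npz
```

```text
t 25.67 tcp [ 0.4798 -0.0843  0.1451] tray-fr [ 0.0472 -0.0121] units [ 0.12 -0.01  0.01] xang err deg -89.81 F [ 0.5 -0.2 -0.2] w -0.0001
165 [ 66  67  69  97 176 183 183 183]
166 [ 67  66  67  96 175 183 182 183]
167 [ 66  66  68  96 173 182 183 183]
171 [ 70  67  66  68  96 175 183 183]
172 [ 67  67  66  68  96 175 182 183]
173 [ 65  66  65  68  95 175 183 182]
178 [ 71  68  66  68  88 152 180 183]
179 [ 60  59  61  66  87 152 180 182]
```

{"api": "apply_moves", "payload": {"rows": [[0,0.06,0,0,0],[0,0.06,0,0,0],[0,0,0,0,0]]}}

```text
time_s: 25.92
ee_pos: [0.4798, -0.0819, 0.1451]
eef_rot: [-2.232, -2.211, 0.0]
ft_force: [-0.0, 0.6, 0.7]
grip_width: 0.0003
```

```bash
python3 edge.py scene17.npz
```

```text
t 25.97 tcp [ 0.4798 -0.0819  0.1451] tray-fr [ 0.0471 -0.0097] units [ 0.   -0.01  0.  ] xang err deg -89.82 F [ 0.2 -0.4 -1.1] w -0.0002
165 [ 66  67  67  71 109 177 183 182]
166 [ 66  66  66  71 109 176 183 182]
167 [ 66  66  66  71 110 176 183 183]
171 [ 70  66  65  68  96 174 183 183]
172 [ 67  67  66  67  97 175 183 182]
173 [ 66  66  65  66  96 176 183 183]
178 [ 70  69  66  68  88 153 180 182]
179 [ 61  60  61  67  87 153 180 183]
```

board_top now lines up with the others within about 0.3 mm. I'll retreat and verify.

{"api": "apply_moves", "payload": {"rows": [[0,-0.4,0,0,0],[0,-0.8,0,-0.3,0],[0,-0.3,0,-1,0],[0,0,0,-1,0],[0,0,0,-1,0],[0,-1,0,-1,0],[0,-1,0,-1,0],[0,-1,0,0,0],[0,-1,0,0,0],[0,-1,0,0,0],[0,-1,0,0,0],[0,-1,0,0,0]]}}

```text
time_s: 26.97
ee_pos: [0.4779, -0.2536, 0.2511]
eef_rot: [2.232, 2.211, -0.0]
ft_force: [0.3, 0.9, -0.7]
grip_width: -0.0002
```

{"api": "apply_moves", "payload": {"rows": [[0,-1,0,0,0],[0,-1,0,0,0],[0,-1,0,0,0],[0,0,0,0,0]]}}

```text
time_s: 27.3
ee_pos: [0.477, -0.3153, 0.2505]
eef_rot: [-2.234, -2.208, 0.001]
ft_force: [0.2, 0.0, -0.7]
grip_width: 0.0002
```

```bash
python3 - <<'E'
from h import *
go(t2w([.050,.152]),.108)
for n in("top","scene"):
    c=env.capture(n);np.savez(f"{n}18.npz",**c)
    r=c["img"][190:310,250:410] if n=="top" else c["img"][120:240,220:380]
    cv2.imwrite(f"pics/{n}18.png",cv2.resize(r,(800,600),interpolation=cv2.INTER_CUBIC)[:,:,::-1])
E
python3 dep.py scene18.npz; python3 prof.py scene18.npz
```

```text
t 27.3 tcp [ 0.477  -0.3153  0.2505] tray-fr [ 0.0473 -0.2432] units [19.76  0.16  7.12] xang err deg -89.95 F [ 0.2  0.  -0.7] w 0.0002
scene18.npz
z 0.098 n 94 x med 0.0907 sd 0.0030 max 0.0958 | left y n 12 0.1487 max 0.1516
z 0.102 n 54 x med 0.0896 sd 0.0014 max 0.0915 | 
z 0.106 n 67 x med 0.0889 sd 0.0019 max 0.0918 | 
z 0.110 n 49 x med 0.0893 sd 0.0017 max 0.0913 | 
z 0.114 n 78 x med 0.0892 sd 0.0021 max 0.0915 | 
z 0.118 n 68 x med 0.0881 sd 0.0021 max 0.0916 | 
z 0.122 n 69 x med 0.0877 sd 0.0016 max 0.0897 | 
z 0.126 n 64 x med 0.0878 sd 0.0017 max 0.0895 | 
z 0.130 n 59 x med 0.0881 sd 0.0019 max 0.0902 | 
z 0.134 n 66 x med 0.0872 sd 0.0018 max 0.0902 | 
z 0.138 n 64 x med 0.0875 sd 0.0015 max 0.0895 | 
z 0.142 n 60 x med 0.0878 sd 0.0016 max 0.0898 | 
z 0.146 n 64 x med 0.0879 sd 0.0018 max 0.0902 | 
z 0.150 n 66 x med 0.0876 sd 0.0017 max 0.0898 | 
z 0.154 n 119 x med 0.0862 sd 0.0032 max 0.0893 | left y n 22 0.1320 max 0.1389
z 0.158 n 70 x med 0.0835 sd 0.0035 max 0.0882 | left y n 39 0.1341 max 0.1380

[(175, 132), (173, 135), (171, 135), (169, 135), (167, 135), (
[... 686 characters left out ...]
125, 67), (123, 75), (121, 92), (119, 106), (117, 92), (115, 75), (113, 69), (111, 67), (109, 67), (107, 66), (105, 66), (103, 73), (101, 96), (99, 136), (97, 170), (95, 182)]
[(175, 137), (173, 138), (171, 137), (169, 135), (167, 133), (165, 132), (163, 130), (161, 124), (159, 103), (157, 79), (155, 69), (153, 66), (151, 66), (149, 66), (147, 66), (145, 67), (143, 72), (141, 84), (139, 85), (137, 73), (135, 68), (133, 67), (131, 67), (129, 66), (127, 66), (125, 67), (123, 74), (121, 91), (119, 106), (117, 93), (115, 75), (113, 68), (111, 67), (109, 66), (107, 66), (105, 66), (103, 72), (101, 91), (99, 130), (97, 167), (95, 181)]
px per mm x, z [0.13106966 0.23460472] [0.01504753 0.33225579]
```

View pics/top18.png

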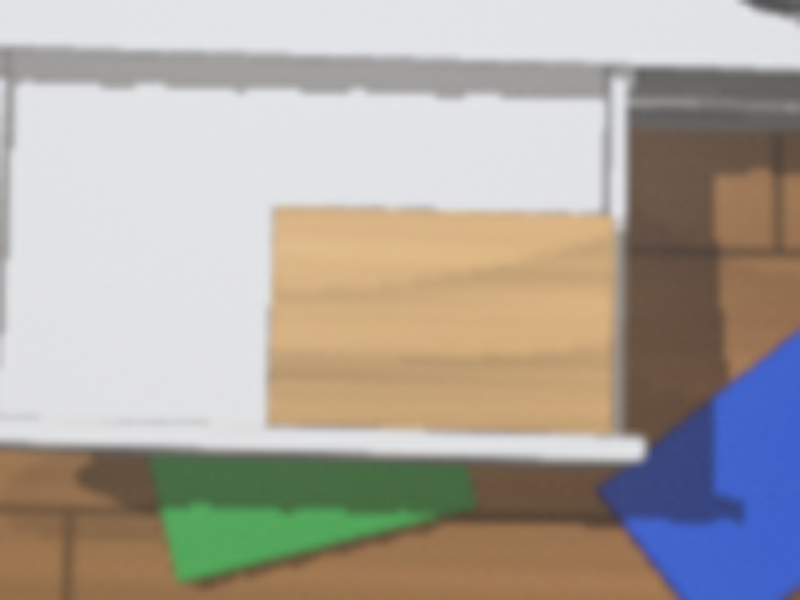

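View pics/scene18.png

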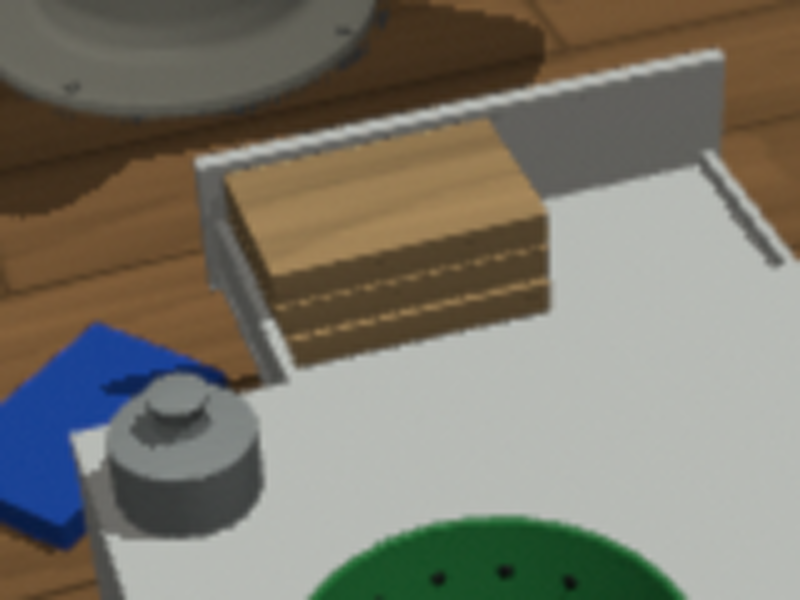

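```bash
python3 - <<'E'
from h import *
s=dict(np.load("scene18.npz"));P=cloud(s);t=w2t(P);z=P[...,2]
for a,b in((.15,.2),(.2,.26)):
    m=(t[...,1]>a)&(t[...,1]<b)&(abs(t[...,0])<.012)&(z>.105)&(z<.158);print("lip face x",np.median(t[m],0),m.sum())
for nm,lo,hi in(("low",.101,.115),("mid",.121,.135),("top",.141,.155)):
    m=(z>lo)&(z<hi)&(t[...,1]>.008)&(t[...,1]<.132)&(abs(t[...,0]-.089)<.008)
    q=t[m];print(nm,q[:,0].mean(),np.polyfit(q[:,1],q[:,0],1),m.sum())
m=(z>.101)&(z<.126)&(abs(t[...,1])<.012)&(t[...,0]>.095)&(t[...,0]<.15);print("wall",m.sum(),np.median(t[m],0) if m.sum() else 0)
c=dict(np.load("top18.npz"))
f=lambda a:cr(a,(250,190),(5,5))
def pr(n,a,zz): print(n,w2t(cast(c,f(a),zz)).round(4).tolist())
pr("top board",[(274,207),(615,215),(613,432),(269,424)],.158)
pr("wall in/out",[(609,70),(604,212),(633,72),(628,212)],.130)
pr("panel",[(0,46),(800,69)],.146);pr("lip in",[(300,427),(640,436)],.164)
E
```

```text
lip face x [-0.0025943  0.1774   ] 273
lip face x [-0.00257053  0.22894917] 355
low 0.08933378978462855 [0.00664888 0.08886999] 226
mid 0.08774648153732377 [0.0001002  0.08773943] 225
top 0.08786418112466496 [0.00240378 0.08769622] 233
wall 11 [ 0.10791258 -0.0053576 ]
top board [[0.0884, 0.14], [0.0893, 0.001], [0.0014, 0.0007], [0.0006, 0.1387]]
wall in/out [[0.1552, 0.0017], [0.0945, 0.003], [0.1546, -0.0085], [0.0948, -0.0071]]
panel [[0.1544, 0.2573], [0.1548, -0.0767]]
lip in [[-0.0006, 0.1261], [-0.0002, -0.0095]]
```

```bash
python3 - <<'E'
from station import env
print(env.hand_in())
E
```

```text
the job is handed in; nothing more can be done
None
```

The tray is out at its stop, all three boards are piled in its near right corner, and the job is handed in. No verdict came back.

**What I did:**
- **Tray:** I hooked the raised front with the shut fingers and pulled until the stop resisted (about 69 N at the wrist).
- **board_top:** I pushed it square off the cabinet top onto the other two boards with both fingers spread.
- **Pile:** I pushed all three against the raised front (about 29 N), then against the right-hand wall (about 26 N).
- **Mending:** the finger is thicker higher up and had carried board_top about 3 mm past the wall. I nudged it back with the fingertips.

**Last checks:**

| Check | Result | Limit |
|---|---|---|
| Gap to the raised front, board_top and board_mid | about 0.5 mm and 0.3 mm | 3.5 mm |
| Gap to the raised front, board_low | about 1.9 mm | 3.5 mm |
| Short edges at the left end, all three | level within about 0.3 mm | – |
| Turn of the back edges | at most about 0.007 rad | 0.035 rad |

- **Right wall:** board_low and board_mid were pressed tight there. Their gap to it rests on that contact, not on a picture.
- **Weight:** it looked untouched in the last pictures.
- **Tongs:** they were last seen in place partway through. They were outside my final close-ups, and no move came near them after that.
- **Disagreement:** the two cameras differ by about 2 mm on where the raised front and right wall are, so I judged the gaps to the front within one camera's depth data.

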